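Load the coverslip racks on the drip carriage and bolt it over the tray

TASK

Turn the handle of the barrel bolt up and draw the bolt right back to free the peg carriage, then slide the carriage by its black handle to the loading station at the right until it clicks in, and hang every coverslip rack on it by its bail, one to a peg. Slide the loaded carriage back to the drip station at the left until it clicks in over the tray, push the bolt fully home again and turn its handle all the way down. Do not knock or shift the beaker, the white bottle or the petri dish.

Things in the scene. Friction and masses are not known exactly. Their poses are not given: they have to be found in the camera images.
- rack_0: coverslip rack, about 90 g, one of up to three alike (absent: None): steel basket 36 x 42 mm (x by y), 30 mm high, glass squares in it; over it a 5.6 mm wire bail in its y-z plane, legs at y = +-18 mm, arched; on the bail's peak a black square knob 18 x 18 mm, 74 to 98 mm up. Stands upright on the worktop. Origin: centre of underside, z up. Same when turned half round
- rack_0_eye (a point): underside of the bail's peak of rack_0, 69 mm above its origin, axes as the rack: the point that rests on a peg. The window below it is open along the rack's x axis, 39 mm high (down to the basket's rim) and 30 mm wide
- rack_1: coverslip rack, about 90 g, one of up to three alike (absent: None): steel basket 36 x 42 mm (x by y), 30 mm high, glass squares in it; over it a 5.6 mm wire bail in its y-z plane, legs at y = +-18 mm, arched; on the bail's peak a black square knob 18 x 18 mm, 74 to 98 mm up. Stands upright on the worktop. Origin: centre of underside, z up. Same when turned half round
- rack_1_eye (a point): underside of the bail's peak of rack_1, 69 mm above its origin, axes as the rack: the point that rests on a peg. The window below it is open along the rack's x axis, 39 mm high (down to the basket's rim) and 30 mm wide
- rack_2: coverslip rack, about 90 g, one of up to three alike (absent: None): steel basket 36 x 42 mm (x by y), 30 mm high, glass squares in it; over it a 5.6 mm wire bail in its y-z plane, legs at y = +-18 mm, arched; on the bail's peak a black square knob 18 x 18 mm, 74 to 98 mm up. Stands upright on the worktop. Origin: centre of underside, z up. Same when turned half round
- rack_2_eye (a point): underside of the bail's peak of rack_2, 69 mm above its origin, axes as the rack: the point that rests on a peg. The window below it is open along the rack's x axis, 39 mm high (down to the basket's rim) and 30 mm wide
- peg_0 (a point): top of the left peg (seen from the robot) at mid-length, about 115 mm above the worktop. 8 mm bar standing out 59 mm from the beam along this frame's -x (toward the robot); its end turns up from 18 mm to 32 mm toward -x of this point, tip 9 mm higher than it. Beam: front face 31 mm toward +x, top 7.5 mm higher. y is along the rail to the left, z up. Pegs are 70 mm apart
- peg_1 (a point): top of the middle peg (seen from the robot) at mid-length, about 115 mm above the worktop. 8 mm bar standing out 59 mm from the beam along this frame's -x (toward the robot); as peg_0. A hanging rack's underside is about 46 mm above the worktop and its knob's centre 17 mm above the peg's top
- peg_2 (a point): top of the right peg (seen from the robot) at mid-length, about 115 mm above the worktop. 8 mm bar standing out 59 mm from the beam along this frame's -x (toward the robot); as peg_0
- drying_rail: fixed aluminium rail unit on the worktop, 60 mm deep, about 0.45 m long. Origin on the worktop under the middle of the rail; y along the rail to the left, -x toward the robot, z up. A low steel drip tray (12 mm high, 46 mm wide, 200 mm long) lies before its left half; the bolt post stands behind its left end. A blue-legged stand, top 266 mm high, begins 5 to 8 cm behind the rail's right half
- carriage_body (a joint): carriage travel along the rail in m, growing to the left (+y of the rail unit): 0 right stop, 0.020 loading station, 0.150 drip station (pegs over the drip tray; starts here, bolted), 0.170 left stop. A sprung ball catches in a notch at each station; moving needs 2 N, passing a notch's ridge up to 8 N more. Stays where it is left. The bolt, when home, locks it at the drip station
- carriage_grip (a point): the carriage's upright black handle, a 15 mm round stud 30 mm tall on a bracket at the right end of the beam (bracket top 119 mm up); this point is the stud's middle, 147 mm above the worktop, 75 mm to the right of the right peg; moves with the carriage
- bolt_rod (a joint): barrel bolt travel in m: 0 drawn (away from the robot, +x of the rail unit), 0.030 fully home (toward the robot, -x), through the eye at the left end of the carriage, which it meets only at the drip station (3 mm play). Starts home. Drawn under 0.012 it is clear of the eye; friction about 1.5 N; stays where it is left
- bolt_arm (a joint): bolt handle angle in rad about the bolt's axis: 0 upright, 1.571 fully down to the right (-y of the rail unit), lying in its notch; starts down or nearly so. Stays where it is left, needs about 0.05 N m. A cheek beside the notch keeps it within about 0.7 rad of upright unless the bolt is home to 0.026 m or more, and the notch keeps the bolt home while the handle is down
- bolt_ball (a point): centre of the black ball (16 mm) at the end of the bolt handle (8 mm rod), 47 mm from the bolt's axis; 142 mm above the worktop when upright, 95 mm when down; moves with the handle. Pinched along the bolt's axis (x of the rail unit) the ball turns between the fingers
- bolt_axis (a point): point on the bolt's axis (95 mm up) at the handle's foot when the bolt is fully home; axes as the rail unit
- beaker: clear beaker 52 mm wide, 66 mm high, a bystander; origin at the centre of its underside
- white_bottle: white bottle 36 mm wide, 82 mm high, a bystander; origin at the centre of its underside
- dish: petri dish 89 mm wide, 16 mm high, a bystander; origin at the centre of its underside

How it is judged:
On the way, in this order (a step that is already met when the one before it is completed fails the run):
1. the carriage, unbolted, stands in the notch of the loading station (value of joint carriage_body between 0.012 and 0.028 m), for 0.2 s.
2. every rack hangs on a peg, one to a peg, the carriage still at the loading station (all of step 1 and ((x of rack_0_eye in the frame of peg_0 between -0.024 and 0.03 m and y of rack_0_eye in the frame of peg_0 between -0.014 and 0.014 m and z of rack_0_eye in the frame of peg_0 between -0.012 and 0.008 m) or (x of rack_0_eye in the frame of peg_1 between -0.024 and 0.03 m and y of rack_0_eye in the frame of peg_1 between -0.014 and 0.014 m and z of rack_0_eye in the frame of peg_1 between -0.012 and 0.008 m) or (x of rack_0_eye in the frame of peg_2 between -0.024 and 0.03 m and y of rack_0_eye in the frame of peg_2 between -0.014 and 0.014 m and z of rack_0_eye in the frame of peg_2 between -0.012 and 0.008 m)) and linear speed of each of rack_0, rack_1, rack_2 below 0.05 m/s and contact force between each of rack_0, rack_1, rack_2 and the fingers below 0.05 N and angle between each of rack_0, rack_1, rack_2's own z axis and vertical below 0.35 rad and ((x of rack_1_eye in the frame of peg_0 between -0.024 and 0.03 m and y of rack_1_eye in the frame of peg_0 between -0.014 and 0.014 m and z of rack_1_eye in the frame of peg_0 between -0.012 and 0.008 m) or (x of rack_1_eye in the frame of peg_1 between -0.024 and 0.03 m and y of rack_1_eye in the frame of peg_1 between -0.014 and 0.014 m and z of rack_1_eye in the frame of peg_1 between -0.012 and 0.008 m) or (x of rack_1_eye in the frame of peg_2 between -0.024 and 0.03 m and y of rack_1_eye in the frame of peg_2 between -0.014 and 0.014 m and z of rack_1_eye in the frame of peg_2 between -0.012 and 0.008 m)) and ((x of rack_2_eye in the frame of peg_0 between -0.024 and 0.03 m and y of rack_2_eye in the frame of peg_0 between -0.014 and 0.014 m and z of rack_2_eye in the frame of peg_0 between -0.012 and 0.008 m) or (x of rack_2_eye in the frame of peg_1 between -0.024 and 0.03 m and y of rack_2_eye in the frame of peg_1 between -0.014 and 0.014 m and z of rack_2_eye in the frame of peg_1 between -0.012 and 0.008 m) or (x of rack_2_eye in the frame of peg_2 between -0.024 and 0.03 m and y of rack_2_eye in the frame of peg_2 between -0.014 and 0.014 m and z of rack_2_eye in the frame of peg_2 between -0.012 and 0.008 m)) and horizontal distance between rack_0 and rack_1 above 0.05 m and horizontal distance between each of rack_0, rack_1 and rack_2 above 0.05 m), for 0.3 s.
3. the loaded carriage stands in the notch of the drip station, the bolt still drawn (value of joint carriage_body between 0.143 and 0.157 m and ((x of rack_0_eye in the frame of peg_0 between -0.024 and 0.03 m and y of rack_0_eye in the frame of peg_0 between -0.014 and 0.014 m and z of rack_0_eye in the frame of peg_0 between -0.012 and 0.008 m) or (x of rack_0_eye in the frame of peg_1 between -0.024 and 0.03 m and y of rack_0_eye in the frame of peg_1 between -0.014 and 0.014 m and z of rack_0_eye in the frame of peg_1 between -0.012 and 0.008 m) or (x of rack_0_eye in the frame of peg_2 between -0.024 and 0.03 m and y of rack_0_eye in the frame of peg_2 between -0.014 and 0.014 m and z of rack_0_eye in the frame of peg_2 between -0.012 and 0.008 m)) and linear speed of each of rack_0, rack_1, rack_2 below 0.05 m/s and contact force between each of rack_0, rack_1, rack_2 and the fingers below 0.05 N and angle between each of rack_0, rack_1, rack_2's own z axis and vertical below 0.35 rad and ((x of rack_1_eye in the frame of peg_0 between -0.024 and 0.03 m and y of rack_1_eye in the frame of peg_0 between -0.014 and 0.014 m and z of rack_1_eye in the frame of peg_0 between -0.012 and 0.008 m) or (x of rack_1_eye in the frame of peg_1 between -0.024 and 0.03 m and y of rack_1_eye in the frame of peg_1 between -0.014 and 0.014 m and z of rack_1_eye in the frame of peg_1 between -0.012 and 0.008 m) or (x of rack_1_eye in the frame of peg_2 between -0.024 and 0.03 m and y of rack_1_eye in the frame of peg_2 between -0.014 and 0.014 m and z of rack_1_eye in the frame of peg_2 between -0.012 and 0.008 m)) and ((x of rack_2_eye in the frame of peg_0 between -0.024 and 0.03 m and y of rack_2_eye in the frame of peg_0 between -0.014 and 0.014 m and z of rack_2_eye in the frame of peg_0 between -0.012 and 0.008 m) or (x of rack_2_eye in the frame of peg_1 between -0.024 and 0.03 m and y of rack_2_eye in the frame of peg_1 between -0.014 and 0.014 m and z of rack_2_eye in the frame of peg_1 between -0.012 and 0.008 m) or (x of rack_2_eye in the frame of peg_2 between -0.024 and 0.03 m and y of rack_2_eye in the frame of peg_2 between -0.014 and 0.014 m and z of rack_2_eye in the frame of peg_2 between -0.012 and 0.008 m)) and value of joint bolt_rod between -1 and 0.012 m), for 0.2 s.
4. the bolt is home and its handle down (value of joint carriage_body between 0.143 and 0.157 m and value of joint bolt_rod between 0.024 and 1 m and value of joint bolt_arm between 1.4 and 4 rad), for 0.2 s.
At the end, for the whole second after the job is handed in: The carriage is within 7 mm of the drip station, every rack present hangs at rest by its bail on a peg of its own (bail peak on the peg, within 14 mm sideways, tilt under 0.35 rad), the bolt is shot at least 24 mm of its 30 and its handle turned down past 1.4 rad (all of step 4 and ((x of rack_0_eye in the frame of peg_0 between -0.024 and 0.03 m and y of rack_0_eye in the frame of peg_0 between -0.014 and 0.014 m and z of rack_0_eye in the frame of peg_0 between -0.012 and 0.008 m) or (x of rack_0_eye in the frame of peg_1 between -0.024 and 0.03 m and y of rack_0_eye in the frame of peg_1 between -0.014 and 0.014 m and z of rack_0_eye in the frame of peg_1 between -0.012 and 0.008 m) or (x of rack_0_eye in the frame of peg_2 between -0.024 and 0.03 m and y of rack_0_eye in the frame of peg_2 between -0.014 and 0.014 m and z of rack_0_eye in the frame of peg_2 between -0.012 and 0.008 m)) and linear speed of each of rack_0, rack_1, rack_2 below 0.05 m/s and contact force between each of rack_0, rack_1, rack_2 and the fingers below 0.05 N and angle between each of rack_0, rack_1, rack_2's own z axis and vertical below 0.35 rad and ((x of rack_1_eye in the frame of peg_0 between -0.024 and 0.03 m and y of rack_1_eye in the frame of peg_0 between -0.014 and 0.014 m and z of rack_1_eye in the frame of peg_0 between -0.012 and 0.008 m) or (x of rack_1_eye in the frame of peg_1 between -0.024 and 0.03 m and y of rack_1_eye in the frame of peg_1 between -0.014 and 0.014 m and z of rack_1_eye in the frame of peg_1 between -0.012 and 0.008 m) or (x of rack_1_eye in the frame of peg_2 between -0.024 and 0.03 m and y of rack_1_eye in the frame of peg_2 between -0.014 and 0.014 m and z of rack_1_eye in the frame of peg_2 between -0.012 and 0.008 m)) and ((x of rack_2_eye in the frame of peg_0 between -0.024 and 0.03 m and y of rack_2_eye in the frame of peg_0 between -0.014 and 0.014 m and z of rack_2_eye in the frame of peg_0 between -0.012 and 0.008 m) or (x of rack_2_eye in the frame of peg_1 between -0.024 and 0.03 m and y of rack_2_eye in the frame of peg_1 between -0.014 and 0.014 m and z of rack_2_eye in the frame of peg_1 between -0.012 and 0.008 m) or (x of rack_2_eye in the frame of peg_2 between -0.024 and 0.03 m and y of rack_2_eye in the frame of peg_2 between -0.014 and 0.014 m and z of rack_2_eye in the frame of peg_2 between -0.012 and 0.008 m)) and horizontal distance between rack_0 and rack_1 above 0.05 m and horizontal distance between each of rack_0, rack_1 and rack_2 above 0.05 m and velocity of joint carriage_body below 0.01 m/s); the robot touches nothing.
It fails at once if the beaker is knocked over or shifted by more than 5 cm (angle between beaker's own z axis and vertical above 0.5 rad or distance of beaker from where it was at the start of the episode above 0.05 m).
It fails at once if the white bottle is knocked over or shifted by more than 5 cm (angle between white_bottle's own z axis and vertical above 0.5 rad or distance of white_bottle from where it was at the start of the episode above 0.05 m).
It fails at once if the dish is knocked over or shifted by more than 5 cm (angle between dish's own z axis and vertical above 0.5 rad or distance of dish from where it was at the start of the episode above 0.05 m).
Of rack_0, rack_1, rack_2 only 2 to 3 are there at a start; the rules pass over those that are not, and their reading is None.
At some moment in a run one of rack_0, rack_1, rack_2 may be knocked a few centimetres aside while the robot is not near it.
It also fails if it takes over 208 s, if anything falls off the work surface, if the arm or the gripper's body presses on something with over 40 N, if the wrist force passes 120 N, or if a joint passes its speed limit or range.

ROBOT

A 6-joint arm with a two-finger parallel gripper is mounted at the origin on a cart in front of the work surface, level with it; the furniture and walls round the work are solid. World frame = base frame: x ahead of the robot, y to its left, z up, the work surface at z = 0. Lengths are in m, angles in rad, forces in N, time in s.
With the tool pointing down it reaches from about 0.425 to 0.95 m from the base axis. Payload 3.5 kg.
Tool frame: the origin (TCP) lies at the very end of the fingers, on their centre line; the grasp point (between the pads) lies 19 mm behind it; z points along the fingers, y is the direction in which the jaws open and shut (so a half turn about z gives the same grasp; the last joint's range is limited). The gripper opens to 85 mm and grips with 20 to 120 N. Pads are 22 mm wide; open, the fingers measure 114 mm over their backs; the gripper's body (76 mm by 85 mm) begins 54 mm behind the grasp point. The pads swing forward as they close: fully open they stand 13 mm farther back than shut.
Start: joints at [1.158, 0.286, 1.577, -0, 1.279, -0.15], TCP at [0.175, 0.652, 0.231] pointing down, gripper open.
Joint ranges: [-2.77, 2.77], [-0.9, 2.22], [0.21, 2.48], [-1.53, 4.67], [0.24, 2.81], [-2.84, 2.84]. Speed limits (rad/s): [2.79, 2.79, 3.14, 3.14, 3.14, 3.14].

INTERFACE

Orientations are given as a unit quaternion [x, y, z, w].
In Python, from plant import get_state, vision, ctrl, cut_out gives the robot as it stands.
- The arm moves only by the tool jog_arm, never from a script. Its argument "commands" is text: rows parted by semicolons, each of 6 numbers parted by spaces: the shift along the world's x, y, z in m, then the turn, a rotation vector about the world's x, y, z in rad. A call has 1 to 20 rows; each row is the pose to reach, as a shift and turn from the pose commanded when the call began; what a row does not reach only later rows make up. A row lasts 1/8 s, in which the tool goes at most 62.5 mm and 10.7 degrees, less where a joint would pass 70% of its speed; a pose out of reach is approached as far as the arm can. A call with a gripper value outside its range is refused whole. "gripper" is the opening in per cent of the stroke, from 0 (shut) to 100 (fully open), set as the call begins (left out, the last holds). The fingers move at their own pace and stop on an object; "grip_force" is the grip in N (left out, the last holds). Time passes only in rows, so rows that repeat a pose let the fingers close. It gives the time, the measured TCP pose, the force and the opening at its end, in the units of the state.
- get_state(): the state, without advancing time (a new reading comes with each control period).
- vision.read_camera(name): name is "scene" or "side" or "wrist"; returns a dict with "frame" (384x512x3 uint8, red, green, blue), "z_map" (384x512 float32, m along the optical axis (not along the pixel's ray), 0 where there is no reading), "fx", "fy", "cx", "cy" (pixels), "R" (3x3) and "t" (3): a world point X has camera coordinates R X + t. Camera axes: x right, y down, z forward; pixel columns grow to the right and rows downward; lengths in m; the calibration is good to about 2 mm. A picture is of the moment at which its call begins.
- ctrl.sign_off(): hands the job in, once; it reports no verdict.
Trained networks look in the newest picture that a camera, given by its name, has taken for a name from the list of things; names that differ only in an ending like _2 or _b are one class to them, and where a whole thing is asked for, a point or a joint stands for the part that bears it (a point fixed in the world has none). Each returns a list of dicts, best first, with "conf" (0 to 1); they miss things now and then, are a little off and sometimes report something else, mostly with a low value. They report only what shows in the picture. A call takes as long as a camera call.
- cut_out(camera, query): "pixels" (384x512 bool, what is visible of it) and "box" ([centre column, centre row, width, height] in pixels, round what is visible of it).
The state is a dict: "time": time; "qpos": joint angles; "dq": joint speeds; "joint_efforts": joint torques, N m; "eef_pos": TCP position; "tcp_rot": TCP orientation; "contact_force": force on the tool from outside, world axes, zero at the start; "wrist_torque": the same for the moment, N m; "opening": opening from 0.0 (shut) to 1.0 (fully open).
Only numpy, scipy, OpenCV 4.12 (cv2) and the standard library are available. Lean on these libraries where they do the work, as an engineer would, in place of code of your own. Each camera call takes 0.05 s, during which the arm holds its last target.

## Working session

There is one attempt and no reset: what is moved stays moved. The work goes in short steps, Python scripts to look and compute and a tool call to move; the robot and the scene stay as the last step left them, time stands still between calls to the robot, and variables do not carry over. Pictures are saved under pics/ and viewed, and the job is handed in when it is done.

Besides the shell and the picture viewer there is one more tool, called after "Request:" as name(argument=value, ...), one argument or row to a line, values as JSON. jog_arm: Moves the arm, as the interface text tells. Its arguments: {"type":"object","properties":{"commands":{"type":"string"},"gripper":{"type":"number"},"grip_force":{"type":"number"}},"required":["commands"]}

```bash
ls; mkdir -p pics; cat > h.py <<'E'
import numpy as np, cv2
from plant import get_state, vision, ctrl, cut_out
def cam(n):
    return vision.read_camera(n)
def save(n,c,fn,crop=None,s=1):
    im=cv2.cvtColor(c['frame'],cv2.COLOR_RGB2BGR)
    if crop: im=im[crop[1]:crop[3],crop[0]:crop[2]]
    if s!=1: im=cv2.resize(im,None,fx=s,fy=s,interpolation=cv2.INTER_CUBIC)
    cv2.imwrite('pics/'+fn,im)
def unproj(c,u,v,z):
    p=np.array([(u-c['cx'])/c['fx']*z,(v-c['cy'])/c['fy']*z,z])
    return np.asarray(c['R']).T@(p-np.asarray(c['t']))
def proj(c,X):
    p=np.asarray(c['R'])@np.asarray(X)+np.asarray(c['t'])
    return np.array([c['fx']*p[0]/p[2]+c['cx'],c['fy']*p[1]/p[2]+c['cy']])
def ray(c,u,v):
    o=-np.asarray(c['R']).T@np.asarray(c['t'])
    d=np.asarray(c['R']).T@np.array([(u-c['cx'])/c['fx'],(v-c['cy'])/c['fy'],1]); return o,d/np.linalg.norm(d)
def tri(l):
    A=np.zeros((3,3));b=np.zeros(3)
    for c,u,v in l:
        o,d=ray(c,u,v);P=np.eye(3)-np.outer(d,d);A+=P;b+=P@o
    X=np.linalg.solve(A,b)
    return X,[np.round(proj(c,X)-[u,v],1) for c,u,v in l]
def pts(c,m):
    v,u=np.nonzero(m&(c['z_map']>0)); z=c['z_map'][v,u]
    p=np.stack([(u-c['cx'])/c['fx']*z,(v-c['cy'])/c['fy']*z,z],1)
    return (p-np.asarray(c['t']))@np.asarray(c['R'])
E
python3 - <<'E'
from h import *
print(get_state())
for n in ['scene','side','wrist']:
    c=cam(n); save(n,c,n+'0.png',s=1.5)
    print(n,c['fx'],c['cx'],c['cy'],'pos',-np.asarray(c['R']).T@c['t'],'axis',c['R'][2])
    for q in ['rack_0','drying_rail','carriage_grip','bolt_ball','beaker','white_bottle','dish','peg_0']:
        for d in cut_out(n,q):
            p=pts(c,d['pixels']); print(q,round(d['conf'],2),np.round(d['box']), np.round(np.median(p,0),3) if len(p) else None, np.round(p[:,2].max(),3) if len(p) else None)
E
```

```text
pics
{'time': 0.0, 'qpos': array([ 1.15799104e+00,  2.87193560e-01,  1.57816335e+00, -1.90646182e-05,
        1.27860371e+00, -1.49970072e-01]), 'dq': array([-0.0018926 ,  0.00047049, -0.00316794,  0.00011986, -0.00201353,
        0.00044197]), 'joint_efforts': array([-1.76930776e-04, -4.05972362e+01, -2.92630255e+01, -1.38582109e-04,
        5.61652952e-03, -1.23712206e-05]), 'eef_pos': array([0.17506956, 0.65122549, 0.22993597]), 'tcp_rot': array([ 1.31036831e-01,  9.91376794e-01, -1.13995526e-03, -3.20013854e-04]), 'contact_force': array([-0.82000074,  0.19734238, -0.68295059]), 'wrist_torque': array([-0.01822279,  0.03932647, -0.00645606]), 'opening': 1.002436512935653}
scene 403.8707429021087 250.4273897556335 193.08026054696734 pos [-0.05163489 -0.27506164  0.80947804] axis [ 0.56645694  0.49199202 -0.66111299]
rack_0 0.78 [326. 278.  25.  40.] [ 0.501 -0.034  0.022] 0.099
rack_0 0.76 [207. 252.  19.  35.] [0.373 0.236 0.023] 0.097
rack_0 0.3 [261. 207. 170.  82.] [0.522 0.232 0.028] 0.159
drying_rail 0.77 [260. 209. 173.  81.] [0.522 0.231 0.027] 0.159
carriage_grip 0.79 [240.
[... 845 characters left out ...]
[219. 244.  15.  20.] [0.371 0.238 0.024] 0.101
drying_rail 0.84 [248. 202. 143.  61.] [0.517 0.24  0.032] 0.162
carriage_grip 0.7 [232. 199. 113.  34.] [0.526 0.246 0.111] 0.162
bolt_ball 0.51 [193. 184.  15.   7.] [0.499 0.41  0.105] 0.116
beaker 0.54 [338. 235.  19.  23.] [ 0.579 -0.086  0.032] 0.071
white_bottle 0.69 [154. 198.  12.  24.] [0.415 0.515 0.059] 0.091
dish 0.89 [347. 211.  23.  22.] [ 0.68  -0.092  0.015] 0.023
peg_0 0.76 [233. 202. 105.  29.] [0.528 0.247 0.109] 0.162
wrist 281.11966622779624 252.92333139729806 191.72002005291623 pos [0.10109749 0.67201795 0.37402992] axis [ 0.2839812  -0.07711856 -0.9557235 ]
drying_rail 0.91 [ 90. 368.  44.  32.] [0.452 0.291 0.004] 0.023
```

View pics/scene0.png

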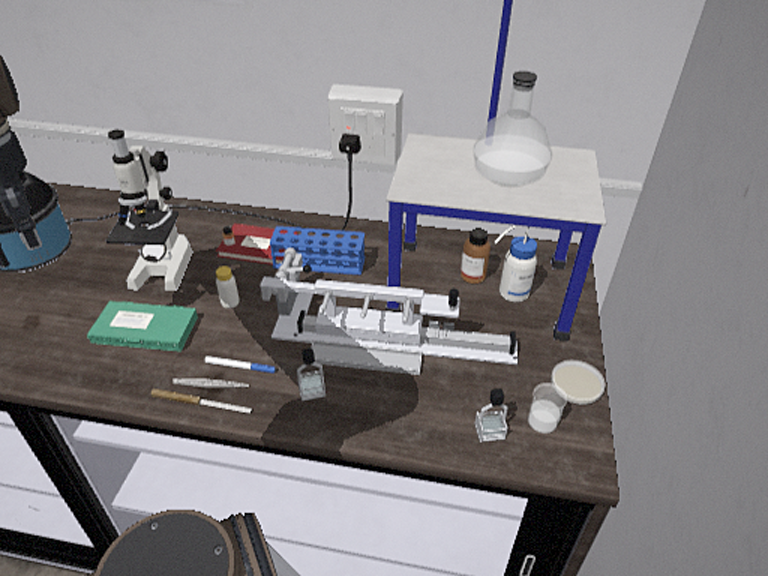

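View pics/side0.png

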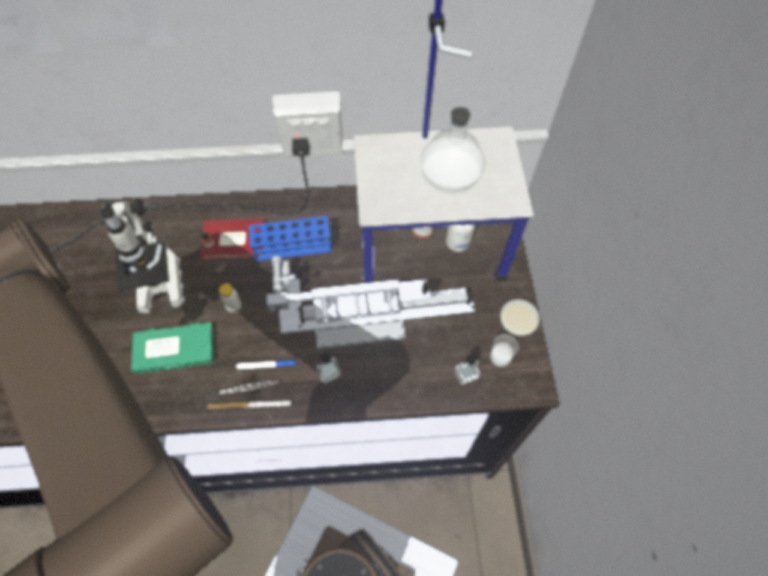

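View pics/wrist0.png

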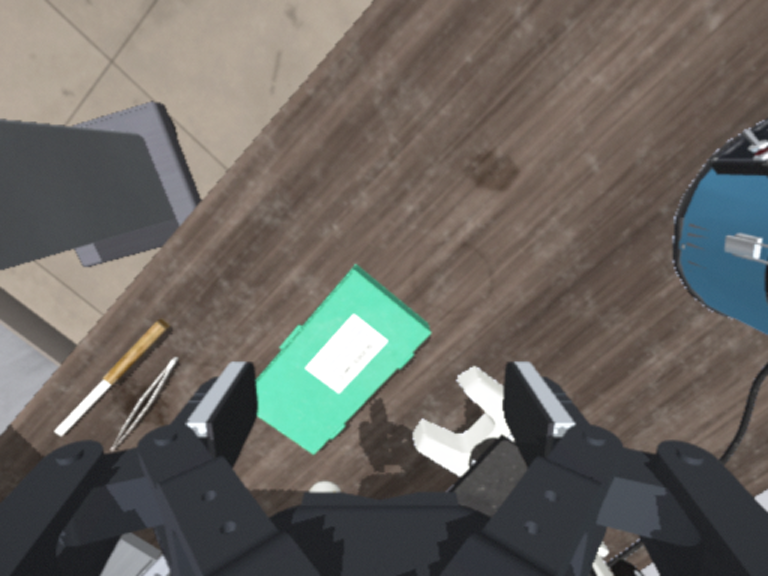

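The scene picture shows two racks, near pixels (207,252) and (326,278). The rail unit is at (260,209), the bolt at (196,178), the beaker at (363,271) and the dish at (385,254). I'll look closer at the rail next.

```bash
python3 - <<'E'
from h import *
c=cam('scene'); save('s',c,'s1.png',crop=(160,150,360,290),s=4)
d=cam('side'); save('s',d,'d1.png',crop=(170,160,330,270),s=4.8)
def top(c,m,lo,hi):
    p=pts(c,m); return p[(p[:,2]>lo)&(p[:,2]<hi)]
for c in (c,d):
    n='scene' if c['fy'] and c is not d else 'side'
    m=cut_out(n,'drying_rail')[0]['pixels']|cut_out(n,'carriage_grip')[0]['pixels']
    p=pts(c,m)
    for lo,hi in [(0.0,0.018),(0.018,0.03),(.03,.05),(.05,.08),(.08,.105),(.105,.128),(.128,.17)]:
        q=p[(p[:,2]>lo)&(p[:,2]<hi)]
        if len(q)>5:
            r=cv2.minAreaRect(q[:,:2].astype(np.float32)*1000); print(n,lo,hi,len(q),np.round(r[0]),np.round(r[1]),round(r[2],1),np.round(np.median(q[:,2]),3), 'PCA',np.round(np.degrees(np.arctan2(*(np.linalg.svd(q[:,:2]-q[:,:2].mean(0),full_matrices=False)[2][0][::-1]))),1))
E
```

```text
scene 0.0 0.018 2303 [549. 209.] [173. 449.] 25.2 0.005 PCA -61.0
scene 0.018 0.03 812 [557. 218.] [120. 439.] 19.0 0.026 PCA -57.4
scene 0.03 0.05 1166 [558. 217.] [116. 438.] 19.4 0.045 PCA 120.6
scene 0.05 0.08 129 [500. 304.] [112. 268.] 11.5 0.068 PCA -69.7
scene 0.08 0.105 443 [549. 320.] [127. 282.] 33.6 0.098 PCA -74.2
scene 0.105 0.128 1301 [508. 255.] [131. 346.] 17.7 0.115 PCA -61.6
scene 0.128 0.17 69 [586. 111.] [14. 14.] 64.2 0.147 PCA -56.0
side 0.0 0.018 1676 [545. 228.] [208. 473.] 18.2 0.007 PCA -61.1
side 0.018 0.03 275 [547. 215.] [ 63. 445.] 30.9 0.027 PCA 124.2
side 0.03 0.05 708 [555. 215.] [ 72. 438.] 27.7 0.045 PCA 123.4
side 0.05 0.08 199 [517. 307.] [104. 302.] 11.5 0.052 PCA -75.0
side 0.08 0.105 207 [541. 311.] [127. 277.] 27.8 0.099 PCA -79.9
side 0.105 0.128 978 [510. 266.] [142. 353.] 14.0 0.118 PCA 116.4
side 0.128 0.17 38 [550. 209.] [ 27. 215.] 24.0 0.155 PCA 112.9
```

View pics/s1.png

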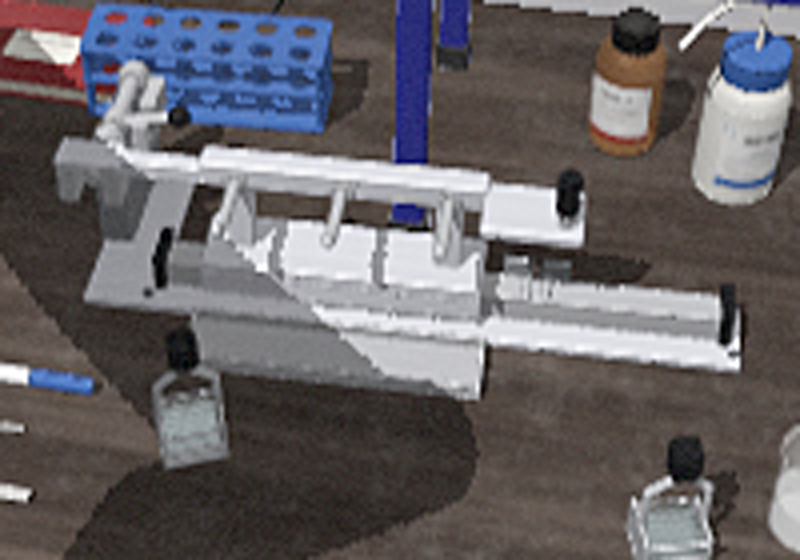

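View pics/d1.png

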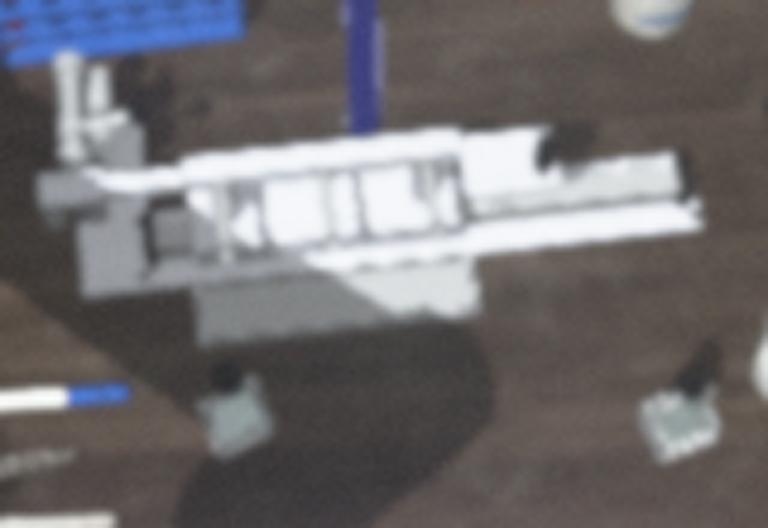

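Request:
jog_arm(
  commands="0 0 0.15 0 0 0;0 0 0.15 0 0 0;0 0 0.15 0 0 0;0.05 -0.05 0.15 0 0 0.15;0.09 -0.11 0.15 0 0 0.3;0.13 -0.17 0.15 0 0 0.45;0.17 -0.23 0.15 0 0 0.6;0.21 -0.29 0.15 0 0 0.785;0.25 -0.35 0.15 0 0 0.785;0.28 -0.40 0.15 0 0 0.785;0.305 -0.45 0.15 0 0 0.785;0.305 -0.45 0.15 0 0 0.785;0.305 -0.45 0.15 0 0 0.785",
)

```text
time: 3.28
eef_pos: [0.4816, 0.1991, 0.3811]
tcp_rot: [-0.255, 0.967, -0.0, -0.0]
contact_force: [-0.2, 0.5, -0.6]
opening: 0.998
```

```bash
python3 - <<'E'
from h import *
s=get_state(); print(s['qpos'],s['eef_pos'],s['tcp_rot'])
c=cam('wrist'); save('s',c,'w1.png',s=1.5)
np.savez('w1.npz',**{k:c[k] for k in c})
for q in ['rack_0','drying_rail','carriage_grip','bolt_ball','beaker','white_bottle','dish','peg_0']:
    for d in cut_out('wrist',q):
        p=pts(c,d['pixels']); print(q,round(d['conf'],2),np.round(d['box']), np.round(np.median(p,0),3) if len(p) else None, np.round(p[:,2].max(),3) if len(p) else None)
E
```

```text
[ 1.97353741e-01 -1.34632986e-01  1.75483858e+00 -4.34154295e-04
  1.52164242e+00 -1.89010583e+00] [0.48157098 0.19908036 0.38114101] [-2.55478221e-01  9.66814778e-01 -2.08629660e-04 -1.40657603e-04]
rack_0 0.78 [122.  94.  46.  30.] [ 0.501 -0.028  0.026] 0.101
rack_0 0.6 [304. 106.  29.  26.] [0.377 0.237 0.027] 0.099
drying_rail 0.93 [258. 198. 275. 119.] [0.513 0.245 0.047] 0.408
carriage_grip 0.56 [271. 185. 234.  60.] [0.527 0.239 0.115] 0.162
bolt_ball 0.55 [357. 229.  35.  14.] [0.498 0.404 0.104] 0.113
beaker 0.61 [ 77. 116.  49.  34.] [ 0.576 -0.089  0.04 ] 0.068
beaker 0.47 [306. 108.  31.  27.] [0.377 0.237 0.027] 0.099
white_bottle 0.71 [421. 213.  45.  30.] [0.423 0.51  0.058] 0.084
dish 0.76 [ 64. 166.  50.  47.] [ 0.678 -0.091  0.016] 0.019
peg_0 0.63 [274. 187. 238.  62.] [0.527 0.237 0.115] 0.162
```

View pics/w1.png

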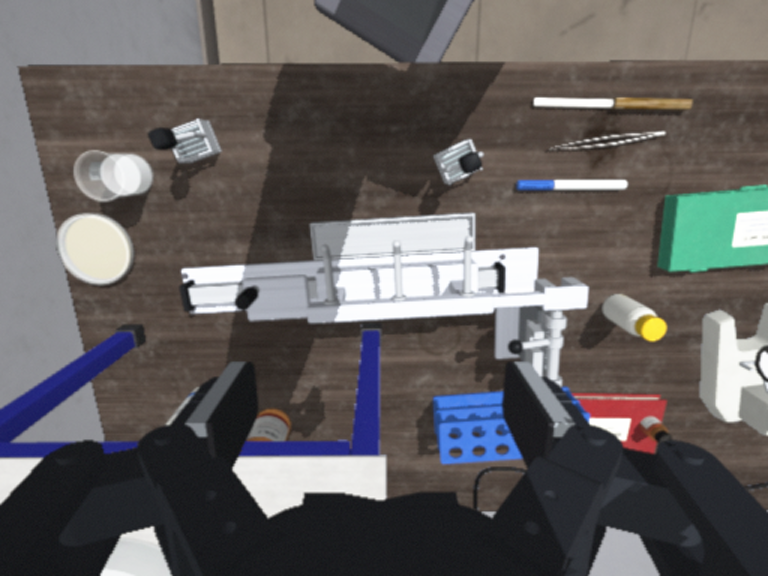

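The wrist view shows the rail unit clearly. In 512-wide pixels, the ball is near (344,231), the stud near (165,197), the pegs near x = 220/265/312, and the racks near (122,94) and (304,106).

```bash
python3 - <<'E'
from h import *
c=dict(np.load('w1.npz'))
m=np.ones((384,512),bool)
p=pts(c,m)
q=p[(p[:,0]>.4)&(p[:,0]<.75)&(p[:,1]>-0.05)&(p[:,1]<.5)]
b=q[(q[:,2]>.119)&(q[:,2]<.128)&(q[:,0]<.66)]
print(len(b),cv2.minAreaRect((b[:,:2]*1000).astype(np.float32)))
for lo,hi in [(.035,.055),(.008,.018),(.14,.18),(.095,.105),(.105,.116),(.116,.12)]:
    b=q[(q[:,2]>lo)&(q[:,2]<hi)&(q[:,0]<.62)]
    print(lo,hi,len(b),cv2.minAreaRect((b[:,:2]*1000).astype(np.float32)),np.median(b[:,2]))
# ortho height map
H=np.zeros((360,520,3),np.uint8)
import matplotlib if False else None
E
python3 - <<'E'
from h import *
c=dict(np.load('w1.npz'))
v,u=np.mgrid[0:384,0:512]
m=c['z_map']>0
p=pts(c,np.ones_like(m))
f=c['frame'][m]
S=1.6
# image: right = -y, up = +x ; x .40-.66 , y -0.02-.46
W,Hh=int(480*S),int(300*S)
img=np.zeros((Hh,W,3),np.uint8);im2=img.copy()
o=np.argsort(p[:,2])
px=((0.46-p[:,1])*1000*S).astype(int);py=((0.66-p[:,0])*1000*S).astype(int)
k=(px>=1)&(px<W-1)&(py>=1)&(py<Hh-1)&(p[:,2]<.2)
cm=cv2.applyColorMap(np.clip(p[:,2]/.16*255,0,255).astype(np.uint8)[:,None],cv2.COLORMAP_JET)[:,0]
for i in o:
    if k[i]:
        img[py[i]-1:py[i]+2,px[i]-1:px[i]+2]=cm[i]
for y in np.arange(0,.46,.05): cv2.line(img,(int((.46-y)*1000*S),0),(int((.46-y)*1000*S),5),(255,255,255),1)
for x in np.arange(.4,.66,.05): cv2.line(img,(0,int((.66-x)*1000*S)),(5,int((.66-x)*1000*S)),(255,255,255),1)
cv2.imwrite('pics/o1.png',img)
E
```

```text
File "<stdin>", line 13
    import matplotlib if False else None
                      ^^
SyntaxError: invalid syntax
```

View pics/o1.png

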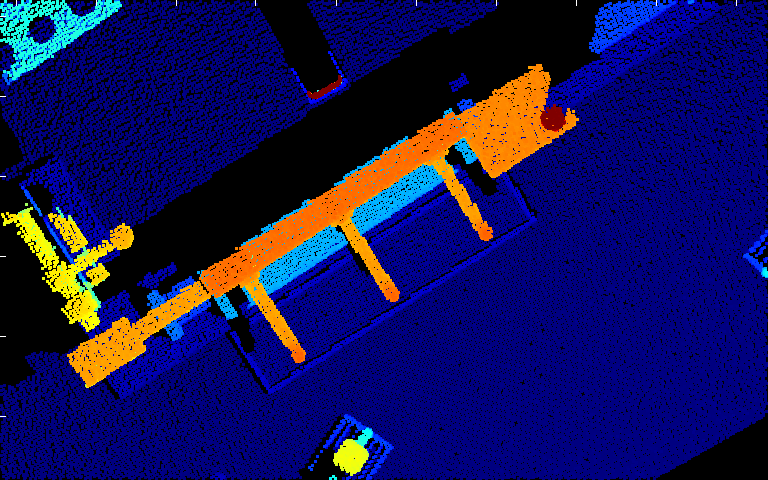

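```bash
cat >> h.py <<'E'
def peak(p,seed,r,zlo,zhi):
    k=(np.hypot(p[:,0]-seed[0],p[:,1]-seed[1])<r)&(p[:,2]>zlo)&(p[:,2]<zhi)
    return p[k]
def rect(q):
    (cx,cy),(w,h),a=cv2.minAreaRect((q[:,:2]*1000).astype(np.float32)); return np.round([cx,cy,w,h,a],1)
E
python3 - <<'E'
from h import *
c=dict(np.load('w1.npz'))
p=pts(c,np.ones((384,512),bool))
P=lambda px,py:(0.66-py/1600,0.46-px/1600)
# beam
mid=P(335,203)
b=peak(p,mid,.12,.1185,.127)
yaw=None
for it in range(3):
    pc=b[:,:2]-b[:,:2].mean(0); d=np.linalg.svd(pc,full_matrices=False)[2][0]; d*=np.sign(d[1])
    n=np.array([d[1],-d[0]]); t=pc@n; k=abs(t)<.011; b=b[k]
print('beam',len(b),b.mean(0),'ydir deg',np.degrees(np.arctan2(d[1],d[0])),'width',np.ptp(b[:,:2]@n))
print(rect(b))
ex=n; ey=d
# pegs
for s in [(272,315),(367,255),(462,195)]:
    s=P(*s); q=peak(p,s,.03,.1,.13); 
    a=q[:,:2]@ex; y=q[:,:2]@ey
    k=q[:,2]<.1175;
    print('peg',q.mean(0),'exrange',a.min(),a.max(),'y med',np.median(y),'zmed flat',np.median(q[(abs(a-np.median(a))<.008),2]), q[:,2].max())
    pc=q[:,:2]-q[:,:2].mean(0); dd=np.linalg.svd(pc,full_matrices=False)[2][0]; print(np.degrees(np.arctan2(dd[1],dd[0])))
print('beam ex range',np.percentile(b[:,:2]@ex,[1,99]))
st=peak(p,P(553,118),.015,.145,.18); print('stud',rect(st),np.median(st[:,2]),st[:,:2].mean(0),[st[:,:2].mean(0)@ex,st[:,:2].mean(0)@ey])
ba=peak(p,P(122,237),.014,.085,.13); print('ball',rect(ba),ba[:,2].max(),ba[:,:2].mean(0),[ba[:,:2].mean(0)@ex,ba[:,:2].mean(0)@ey])
print('ex',ex,'ey',ey)
# stand
s=p[(p[:,2]>.24)&(p[:,2]<.29)&(p[:,0]>.5)]; print('stand',len(s),s.min(0) if len(s) else 0, np.percentile(s[:,:2]@ex,[0,1,99]),np.percentile(s[:,:2]@ey,[1,99,100]))
for nm,seed in [('r_near',(.372,.236)),('r_right',(.5,-.03))]:
    for lo,hi in [(.09,.105),(.02,.036),(.0,.036),(.04,.085)]:
        q=peak(p,seed,.04,lo,hi); print(nm,lo,len(q),rect(q) if len(q)>3 else 0, q.mean(0), q[:,2].max())
E
```

```text
beam 1327 [0.5318365  0.24722951 0.12217043] ydir deg 121.2922776824658 width 0.019733587402990582
[535.8 238.7  19.2 216.1  31.1]
peg [0.46720376 0.29198887 0.11546067] exrange 0.5164511501356026 0.5762023849641328 y med 0.006413947690943691 zmed flat 0.11421669404880651 0.1249999717255077
33.682737832225044
peg [0.50329079 0.23253692 0.115435  ] exrange 0.5185727509238537 0.5774652989690825 y med -0.06301128802698118 zmed flat 0.1141199361348972 0.12434532359207286
33.241833584313966
peg [0.54448356 0.16852891 0.11600952] exrange 0.5194787993515015 0.5783774021769139 y med -0.13370673104509434 zmed flat 0.11541921792696672 0.12501783093784624
24.15096499670748
beam ex range [0.57349811 0.59111389]
stud [585.9 114.6  14.4  13.2  20.2] 0.15932469861085818 [0.58432622 0.11470286] [np.float64(0.5589007273545599), np.float64(-0.20548444274411376)]
ball [509.8 386.5  13.3  20.3  31.5] 0.11342322275425193 [0.51030239 0.38441395] [np.float64(0.6357342336194766), np.float64(0.06343973048893449)]
ex [0.85452884 0.51940394] ey [-0.51940394  0.85452884]
stand 4902 [0.59376724 0.00913701 0.2403
[... 217 characters left out ...]
 42.1  55.3] [0.37527904 0.23612876 0.02712546] 0.034950650364952394
r_near 0.0 872 [371.9 235.7  78.2  78.1  75.7] [0.3722233  0.23319315 0.00786567] 0.034950650364952394
r_near 0.04 62 [373.4 238.9  14.1  41.2  62.4] [0.38004264 0.23589074 0.06446293] 0.08333279137268812
r_right 0.09 174 [503.2 -31.7  17.7  17.5  46.8] [ 0.50260986 -0.03061705  0.0965874 ] 0.10073312720855977
r_right 0.02 289 [503.1 -32.   35.7  41.7  46.7] [ 0.50188864 -0.02843244  0.02638371] 0.03570796818084505
r_right 0.0 1137 [499.8 -29.   78.9  76.   24.2] [ 0.49898168 -0.02715183  0.00994602] 0.03570796818084505
r_right 0.04 99 [498.9 -27.2  13.9  27.8  70.5] [ 0.49560284 -0.02315756  0.06678364] 0.08497178193125454
```

```bash
python3 - <<'E'
from h import *
w=dict(np.load('w1.npz'))
save('',w,'w1b.png',crop=(300,180,400,260),s=8)
s=cam('scene'); save('',s,'s2b.png',crop=(180,155,240,200),s=12)
for c,(u0,v0) in ((w,(344,231)),(s,(204.5,179))):
    g=c['frame'].max(2).astype(int); u0=int(u0);v0=int(v0)
    mk=np.zeros((384,512),bool); mk[v0-7:v0+8,u0-7:u0+8]=g[v0-7:v0+8,u0-7:u0+8]<45
    vv,uu=np.nonzero(mk); print(len(vv),uu.mean(),vv.mean(),uu.min(),uu.max(),vv.min(),vv.max())
    q=pts(c,mk); print(np.round(q.mean(0),4),np.round(q.max(0),4),np.round(q.min(0),4))
    c['uv']=(uu.mean(),vv.mean())
print(tri([(w,*w['uv']),(s,*s['uv'])]))
E
```

```text
31 342.48387096774195 231.1290322580645 340 346 228 234
[0.5116 0.3826 0.1112] [0.5164 0.3905 0.1133] [0.5055 0.378  0.1075]
16 204.25 179.5 202 206 177 186
[0.5148 0.3859 0.1   ] [0.5718 0.4612 0.111 ] [ 0.5052  0.3762 -0.0021]
(array([0.5148316 , 0.38760864, 0.0996444 ]), [array([-0.7, -0. ]), array([-0.4, -0.1])])
```

View pics/w1b.png

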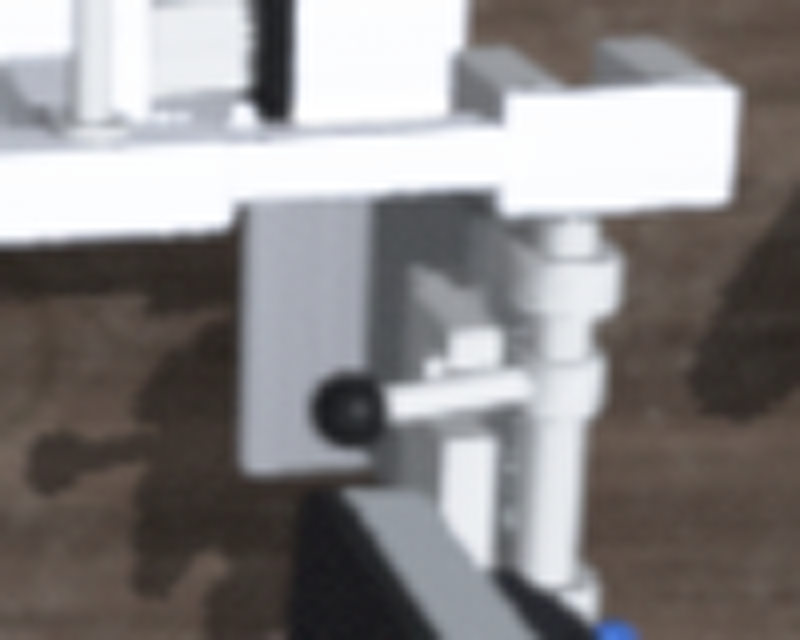

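View pics/s2b.png

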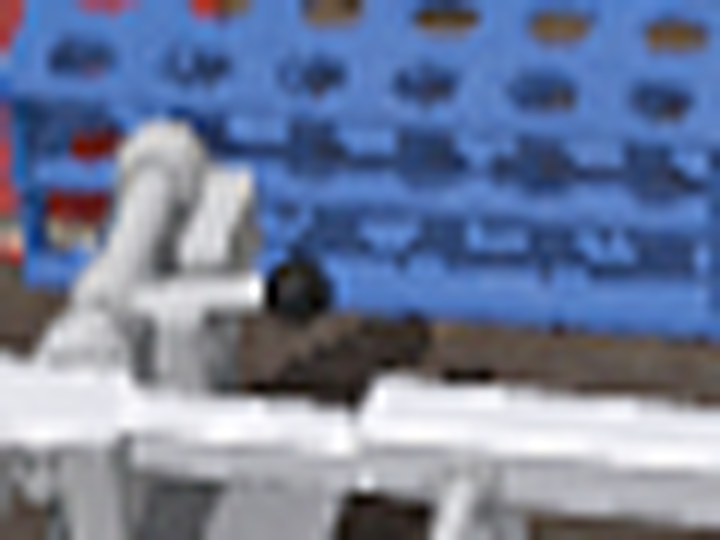

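```bash
python3 - <<'E'
from h import *
w=dict(np.load('w1.npz')); s=cam('scene')
print(tri([(w,343.1,230.6),(s,204.25,178.4)]))
ex=np.array([np.cos(np.radians(31.2)),np.sin(np.radians(31.2))]);ey=np.array([-ex[1],ex[0]])
def atz(c,u,v,z):
    o,d=ray(c,u,v); return o+d*(z-o[2])/d[2]
B=atz(w,343.1,230.6,.1045); print('ball',B,B[:2]@ex,B[:2]@ey)
p=pts(w,np.ones((384,512),bool))
for (u,v) in [(372,218),(370,228),(371,236),(369,240)]:
    z=w['z_map'][v,u]; A=unproj(w,u,v,z); print(A,A[:2]@ex,A[:2]@ey)
# angle refine: rail edges lines
for v in range(226,232):
    print([round(float(unproj(w,u,v,w['z_map'][v,u])[2]),3) for u in range(340,378,3)])
E
```

```text
(array([0.51170631, 0.38360345, 0.1076815 ]), [array([-0.8, -0. ]), array([-0.4, -0.1])])
ball [0.51185997 0.38642757 0.1045    ] 0.6380066430227139 0.06537904402343604
[0.47043029 0.41262579 0.10687995] 0.6161405553543111 0.10924975522754067
[0.48653322 0.42189867 0.10426029] 0.6347180351074934 0.1088396929031197
[0.49817186 0.43476384 0.09978677] 0.6513378205075069 0.11381496895092719
[0.50554848 0.43569802 0.10066878] 0.6581314436898111 0.11079274319057421
[0.008, 0.104, 0.02, 0.037, 0.083, 0.083, 0.099, 0.1, 0.098, 0.102, 0.104, 0.103, -0.001]
[0.105, 0.108, 0.021, 0.037, 0.102, 0.104, 0.1, 0.101, 0.1, 0.102, 0.103, 0.103, -0.001]
[0.107, 0.111, 0.108, 0.105, 0.103, 0.103, 0.104, 0.103, 0.102, 0.102, 0.104, 0.102, -0.0]
[0.109, 0.111, 0.11, 0.106, 0.105, 0.104, 0.104, 0.103, 0.101, 0.103, 0.102, 0.104, 0.001]
[0.109, 0.113, 0.111, 0.108, 0.107, 0.105, 0.103, 0.101, 0.098, 0.103, 0.103, 0.102, -0.003]
[0.111, 0.113, 0.112, 0.109, 0.107, 0.103, 0.093, 0.076, 0.076, 0.104, 0.103, 0.101, -0.001]
```

Request:
jog_arm(
  commands="0 0 0 0 0 -0.18;0 0.04 0 0 0 -0.36;0.01 0.08 0 0 0 -0.54;0.02 0.12 0 0 0 -0.72;0.03 0.16 0 0 0 -0.9;0.03 0.186 0 0 0 -1.08;0.03 0.186 -0.03 0 0 -1.26;0.03 0.186 -0.08 0 0 -1.44;0.03 0.186 -0.13 0 0 -1.543;0.03 0.186 -0.18 0 0 -1.543;0.03 0.186 -0.18 0 0 -1.543;0.03 0.186 -0.18 0 0 -1.543",
  gripper=52,
)

```text
time: 5.32
eef_pos: [0.5113, 0.3885, 0.2036]
tcp_rot: [0.488, 0.873, 0.001, 0.001]
contact_force: [1.0, -0.1, 0.5]
opening: 0.52
```

```bash
python3 - <<'E'
from h import *
s=get_state(); print(s['qpos'],s['eef_pos'],s['tcp_rot'])
w=cam('wrist'); save('s',w,'w2.png',s=1.5)
np.savez('w2.npz',**{k:w[k] for k in w})
print(proj(w,s['eef_pos']))
sc=cam('scene'); save('',sc,'s3.png',crop=(150,120,290,230),s=5)
E
```

```text
[ 4.91989693e-01  2.36240422e-01  1.68914755e+00 -3.60756924e-06
  1.21320141e+00 -5.82523177e-02] [0.51128586 0.38849863 0.203602  ] [4.88418017e-01 8.72608495e-01 1.26450933e-03 8.09895952e-04]
[255.04628991 246.76836096]
```

View pics/w2.png

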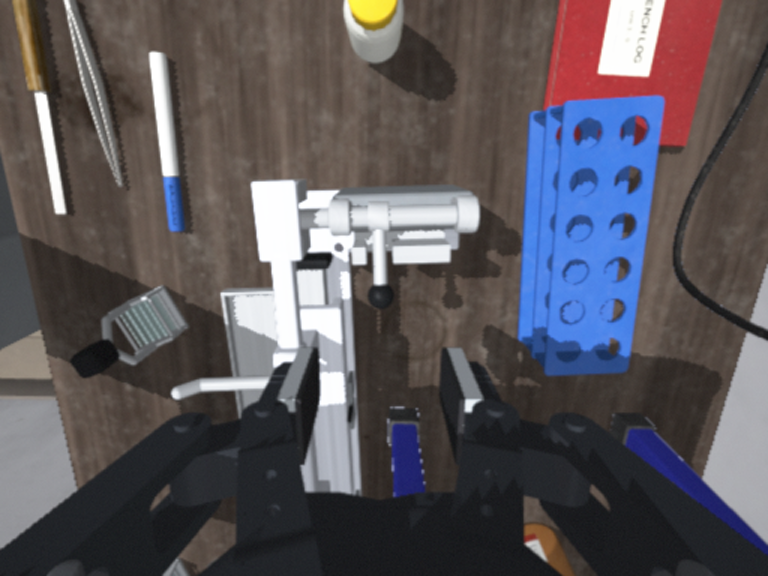

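View pics/s3.png

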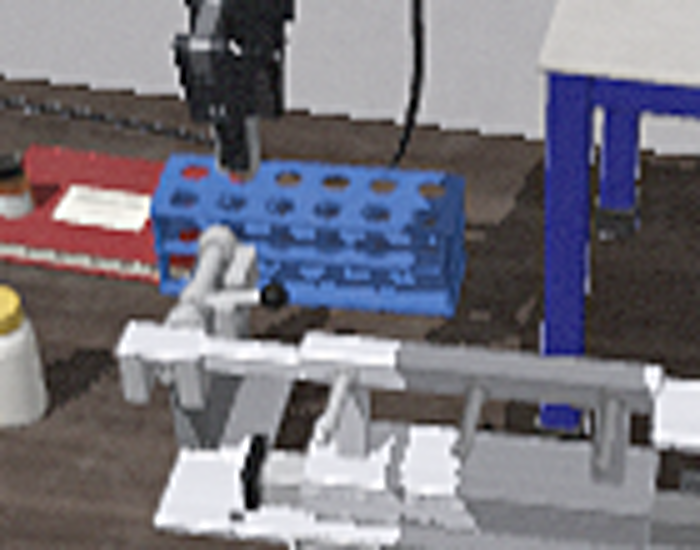

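```bash
python3 - <<'E'
from h import *
w=dict(np.load('w1.npz'));w2=dict(np.load('w2.npz'))
g=w2['frame'].max(2).astype(int); mk=np.zeros((384,512),bool); mk[186:206,244:264]=g[186:206,244:264]<50
vv,uu=np.nonzero(mk);print(len(vv),uu.mean(),vv.mean())
q=pts(w2,mk);print(q.max(0),q.min(0),q.mean(0))
X,e=tri([(w,343.1,230.6),(w2,uu.mean(),vv.mean())]);print(X,e)
ex=np.array([np.cos(.5475),np.sin(.5475)]);ey=np.array([-ex[1],ex[0]])
o,d=ray(w2,uu.mean(),vv.mean());B=o+d*(.1045-o[2])/d[2]
for n,b in (('tri',X),('z',B),('tcp',get_state()['eef_pos'])): print(n,b,b[:2]@ex,b[:2]@ey)
print(pts(w2,np.ones((384,512),bool)).shape)
for v in range(186,206,3): print([round(float(unproj(w2,u,v,w2['z_map'][v,u])[2]),3) for u in range(246,263,2)])
# axis: barrel centre v=215/1.5
for u in (225,240,270,290):
  for v in (140,143,146): A=unproj(w2,u,v,w2['z_map'][v,u]); print(u,v,A[2].round(3),(A[:2]@ex).round(4),(A[:2]@ey).round(4))
E
```

```text
218 255.28440366972478 197.63302752293578
[0.54726986 0.39419426 0.11433575] [ 0.50453538  0.34893828 -0.00121812] [0.51759644 0.38191853 0.08877211]
[0.51296348 0.38628818 0.10486002] [array([-0.4,  0.6]), array([-1. , -0.8])]
tri [0.51296348 0.38628818 0.10486002] 0.6390668425195376 0.06279854487517714
z [0.51420538 0.38605754 0.1045    ] 0.6400071522628166 0.06195514818154629
tcp [0.51195621 0.38880429 0.20517552] 0.6395165795595062 0.06547121828921156
(195864, 3)
[-0.0, 0.002, 0.107, 0.108, 0.108, 0.105, -0.0, 0.001, 0.0]
[-0.0, -0.0, 0.107, 0.108, 0.108, 0.107, 0.0, -0.0, 0.001]
[0.107, 0.109, 0.11, 0.11, 0.112, 0.11, 0.108, 0.107, 0.0]
[0.11, 0.112, 0.111, 0.113, 0.112, 0.111, 0.112, 0.11, -0.0]
[0.109, 0.113, 0.113, 0.113, 0.114, 0.114, 0.112, 0.11, 0.0]
[0.109, 0.112, 0.112, 0.113, 0.113, 0.112, 0.112, 0.111, 0.001]
[-0.0, 0.0, 0.111, 0.111, 0.112, 0.11, -0.0, 0.0, 0.001]
225 140 0.103 0.6139 0.1135
225 143 0.105 0.614 0.1112
225 146 0.105 0.6139 0.1086
240 140 0.101 0.6266 0.1132
240 143 0.101 0.6266 0.1107
240 146 0.101 0.6266 0.1081
270 140 0.099 0.6526 0.1131
270 143 0.1 0.6526 0.1106
270 146 0.101 0.6526 0.1081
290 140 0.101 0.6698 0.1133
290 143 0.102 0.6698 0.1109
290 146 0.101 0.67 0.1082
```

Request:
jog_arm(
  commands="0 -0.0025 -0.03 0 0 0;0 -0.0025 -0.06 0 0 0;0 -0.0025 -0.085 0 0 0;0 -0.0025 -0.1 0 0 0;0 -0.0025 -0.11 0 0 0;0 -0.0025 -0.115 0 0 0;0 -0.0025 -0.115 0 0 0",
)

```text
time: 6.3
eef_pos: [0.5106, 0.3855, 0.0868]
tcp_rot: [0.489, 0.873, 0.0, 0.0]
contact_force: [0.3, -0.1, 0.4]
opening: 0.517
```

Request:
jog_arm(
  commands="0 0 0 0 0 0;0 0 0 0 0 0;0 0 0 0 0 0;0 0 0 0 0 0;0 0 0 0 0 0",
  gripper=0,
  grip_force=20,
)

```text
time: 6.92
eef_pos: [0.5124, 0.3865, 0.0878]
tcp_rot: [0.489, 0.872, 0.003, 0.002]
contact_force: [4.7, 2.3, -1.0]
opening: 0.166
```

```bash
python3 - <<'E'
from h import *
w=cam('wrist'); save('s',w,'w3.png',s=1.5)
sc=cam('scene'); save('',sc,'s4.png',crop=(150,120,290,230),s=5)
s=get_state();print(s['eef_pos'],s['contact_force'],s['opening'])
E
```

```text
[0.51236946 0.38652    0.08779778] [ 4.52321499  2.84250318 -1.00122041] 0.16323351623704851
```

View pics/w3.png

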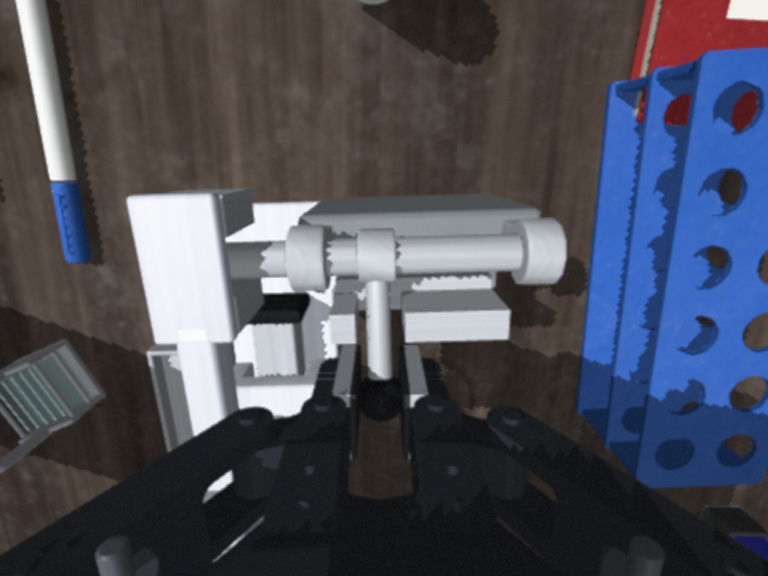

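View pics/s4.png

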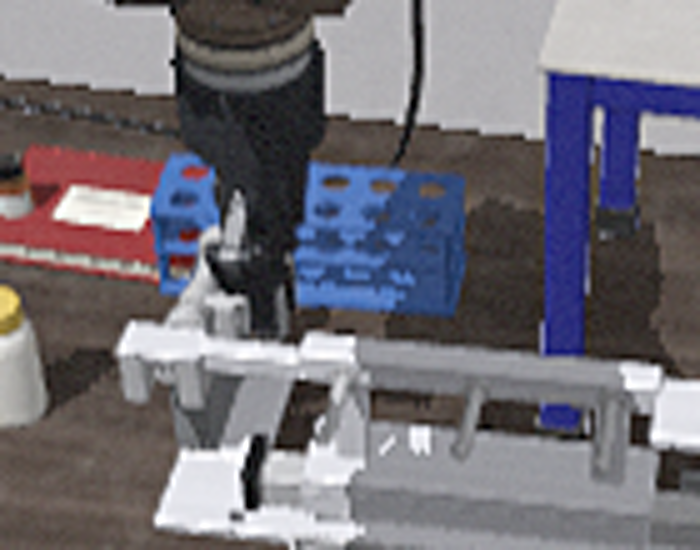

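Request:
jog_arm(
  commands="-0.0008 0.0013 0.005 0 0 0;-0.0019 0.0031 0.0102 0 0 0;-0.0034 0.0056 0.0152 0 0 0;-0.0052 0.0085 0.02 0 0 0;-0.0073 0.012 0.0242 0 0 0;-0.0096 0.0158 0.028 0 0 0;-0.0122 0.02 0.031 0 0 0;-0.015 0.0247 0.0335 0 0 0;-0.0174 0.0286 0.0349 0 0 0;-0.0197 0.0324 0.036 0 0 0;-0.0216 0.0354 0.0364 0 0 0;-0.0234 0.0383 0.0367 0 0 0;-0.0234 0.0383 0.0367 0 0 0;-0.0234 0.0383 0.0367 0 0 0",
)

```text
time: 8.78
eef_pos: [0.4879, 0.4244, 0.1245]
tcp_rot: [0.489, 0.873, 0.002, 0.001]
contact_force: [4.7, 1.2, 5.3]
opening: 0.163
```

```bash
python3 - <<'E'
from h import *
w=cam('wrist'); save('s',w,'w4.png',s=1.5)
s=get_state();print(s['eef_pos'],s['contact_force'],s['opening'])
E
```

```text
[0.48788259 0.42442684 0.12447504] [4.77264975 1.66309236 5.62253528] 0.16752107010398956
```

View pics/w4.png

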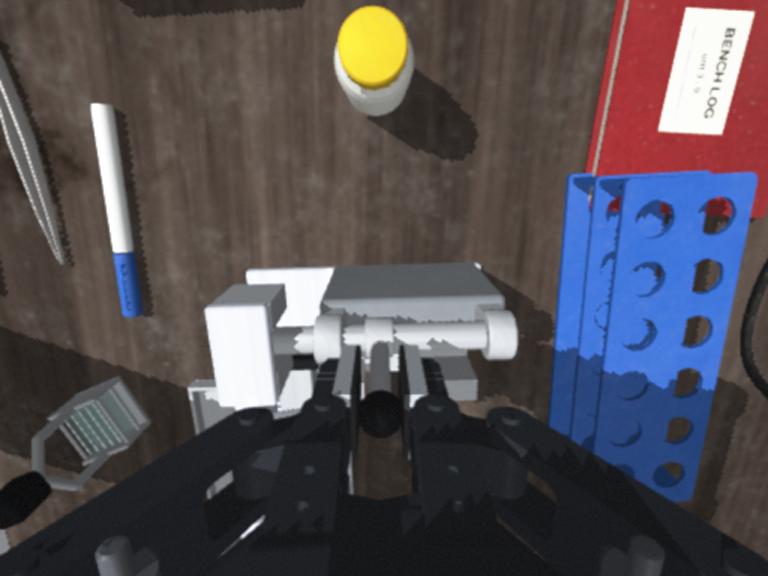

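Request:
jog_arm(
  commands="0.0035 0.002 0 0 0 0;0.007 0.004 0 0 0 0;0.0105 0.0062 0 0 0 0;0.014 0.0083 0 0 0 0;0.0175 0.0105 0 0 0 0;0.021 0.0126 0 0 0 0;0.024 0.0145 0 0 0 0;0.0265 0.016 0 0 0 0;0.0265 0.016 0 0 0 0;0.0265 0.016 0 0 0 0",
)

```text
time: 10.07
eef_pos: [0.5128, 0.4394, 0.1242]
tcp_rot: [0.489, 0.873, -0.001, -0.001]
contact_force: [0.6, -2.2, 7.6]
opening: 0.163
```

```bash
python3 - <<'E'
from h import *
w=cam('wrist'); save('s',w,'w5.png',s=1.5)
s=get_state();print(s['eef_pos'],s['contact_force'],s['opening'])
E
```

```text
[0.51273552 0.43942758 0.12419045] [ 0.63332169 -1.68515229  7.66392773] 0.1675965192932796
```

View pics/w5.png

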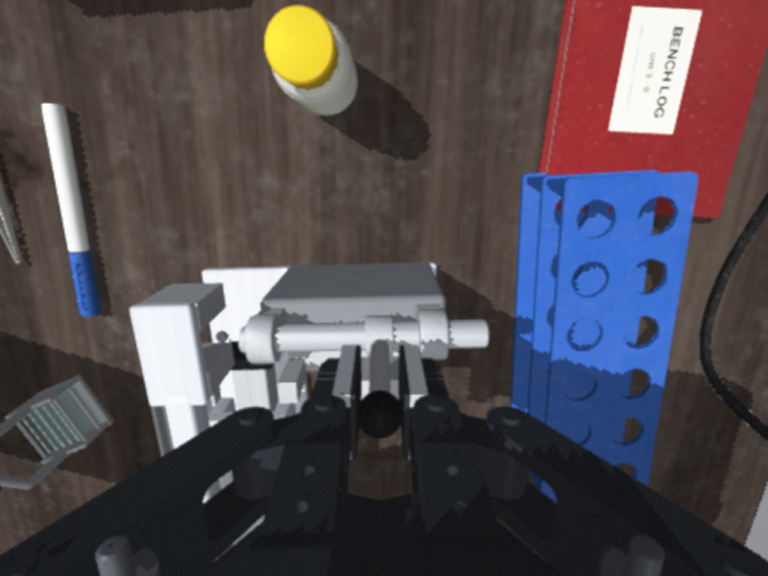

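Request:
jog_arm(
  commands="0 0 0 0 0 0;0 0 0 0 0 0;0 0 0.04 0 0 0;0 0 0.09 0 0 0;0 -0.03 0.12 0 0 0.18;0.01 -0.07 0.12 0 0 0.36;0.02 -0.11 0.12 0 0 0.54;0.03 -0.15 0.12 0 0 0.72;0.04 -0.19 0.12 0 0 0.9;0.05 -0.23 0.12 0 0 1.08;0.06 -0.27 0.12 0 0 1.26;0.07 -0.30 0.12 0 0 1.44;0.0725 -0.324 0.12 0 0 1.571;0.0725 -0.324 0.12 0 0 1.571;0.0725 -0.324 0.12 0 0 1.571",
  gripper=50,
)

```text
time: 12.0
eef_pos: [0.5852, 0.1163, 0.2422]
tcp_rot: [-0.271, 0.963, 0.001, -0.001]
contact_force: [0.7, 0.1, 0.7]
opening: 0.5
```

```bash
python3 - <<'E'
from h import *
w=cam('wrist'); save('s',w,'w6.png',s=1.5)
np.savez('w6.npz',**w)
s=get_state();print(s['eef_pos'],s['tcp_rot'],s['qpos'],s['opening'])
ex=np.array([np.cos(.5475),np.sin(.5475)]);ey=np.array([-ex[1],ex[0]])
p=pts(w,np.ones((384,512),bool))
st=peak(p,(.5855,.1153),.02,.15,.18); print(rect(st),np.median(st[:,2]),st.max(0))
r=rect(st);print(r[:2]@ex,r[:2]@ey,s['eef_pos'][:2]@ex,s['eef_pos'][:2]@ey)
for (a,b) in [(.582,-.05)]:
    pass
b=p[(p[:,2]>.1185)&(p[:,2]<.127)]; a=b[:,:2]@ex; y=b[:,:2]@ey; b=b[(a>.57)&(a<.6)&(y<.01)&(y>-.14)]
for i in range(3):
    pc=b[:,:2]-b[:,:2].mean(0); d=np.linalg.svd(pc,full_matrices=False)[2][0]; n=np.array([d[1],-d[0]]); b=b[abs(pc@n)<.0105]
print('yaw',np.degrees(np.arctan2(d[1],d[0]))%180-90, len(b))
E
```

```text
[0.58534044 0.11650794 0.2423881 ] [-2.71436992e-01  9.62455851e-01  4.75550115e-04 -6.84146516e-04] [ 2.63493894e-02  1.08131851e-01  1.76295964e+00  6.12419909e-04
  1.27206143e+00 -2.09439936e+00] 0.5022892600088413
[586.6 114.3  14.4  14.3  15.4] 0.15964258812068396 [0.5937716  0.12148715 0.16136642]
560.3551968207811 -207.76453835037324 0.5604290973291302 -0.2052236697129785
yaw 33.04655102006899 2587
```

View pics/w6.png

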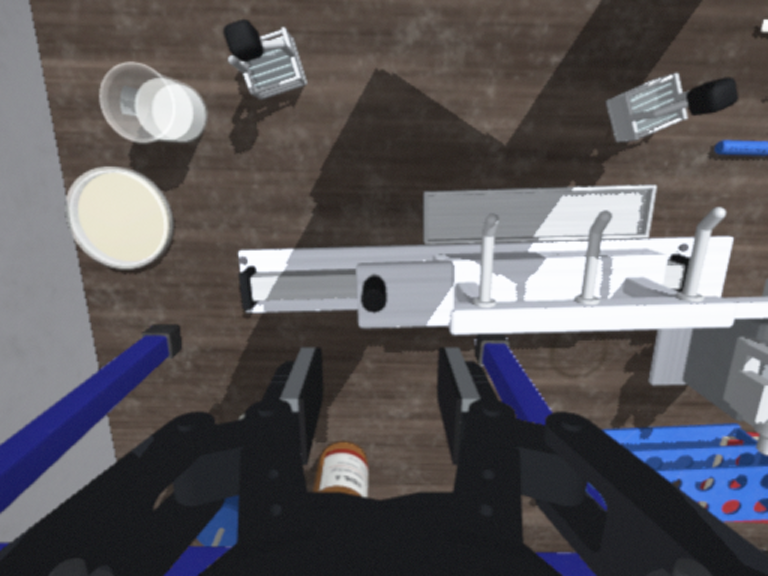

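```bash
python3 - <<'E'
from h import *
for f in ('w1','w6'):
    w=dict(np.load(f+'.npz'))
    img=cv2.cvtColor(w['frame'],cv2.COLOR_RGB2GRAY)
    lsd=cv2.createLineSegmentDetector(); L=lsd.detect(img)[0][:,0]
    for l in L:
        n=np.hypot(l[0]-l[2],l[1]-l[3])
        if n<60 or max(l[1],l[3])>230: continue
        u,v=(l[0]+l[2])/2,(l[1]+l[3])/2
        # height: sample max of depths near
        zs=[]
        for t in np.linspace(.1,.9,15):
            uu=l[0]+t*(l[2]-l[0]);vv=l[1]+t*(l[3]-l[1])
            zz=w['z_map'][int(vv)-2:int(vv)+3,int(uu)-2:int(uu)+3]; zz=zz[zz>0]
            if len(zz): zs.append(unproj(w,uu,vv,zz.min())[2])
        if not zs: continue
        z=np.median(zs)
        P=[]
        for a,b in ((l[0],l[1]),(l[2],l[3])):
            o,d=ray(w,a,b);P.append(o+d*(z-o[2])/d[2])
        dd=P[1]-P[0]; print(f,np.round(l),round(z,3),'yaw',round(np.degrees(np.arctan2(dd[1],dd[0]))%180-90,2),round(np.linalg.norm(dd),3))
    rx=np.degrees(np.arctan2(w['R'][0][1],w['R'][0][0]));print('cam x axis',rx)
E
```

```text
w1 [207. 215. 328. 208.] 0.125 yaw 33.06 0.184
w1 [357.  70. 458.  72.] 0.01 yaw 28.86 0.171
w1 [416. 119. 346. 119.] 0.01 yaw 29.43 0.124
w1 [316. 141. 234. 146.] 0.012 yaw 33.19 0.147
w1 [192.  42. 259.  42.] 0.001 yaw 29.66 0.113
w1 [267.  43. 208.   5.] -0.731 yaw 0.07 0.265
w1 [309. 146. 236. 151.] 0.014 yaw 33.15 0.134
w1 [298. 199. 228. 203.] 0.123 yaw 33.23 0.106
w1 [ 37. 155.  11.  44.] 0.002 yaw -60.05 0.187
w1 [336.  41. 404.  41.] 0.001 yaw 29.43 0.115
w1 [ 12.  43. 136.  43.] 0.001 yaw 29.55 0.207
w1 [433.  40. 511.  39.] 0.001 yaw 30.04 0.129
cam x axis 119.57107645802793
w6 [302. 223. 487. 217.] 0.124 yaw 33.14 0.184
w6 [169. 208. 238. 206.] 0.01 yaw 33.36 0.098
w6 [173. 181. 237. 178.] 0.019 yaw 33.51 0.086
w6 [319. 162. 194. 166.] 0.008 yaw 32.87 0.17
w6 [356. 125. 283. 127.] 0.013 yaw 33.06 0.094
w6 [ 43. 128.  19.   0.] 0.002 yaw -60.0 0.147
w6 [467.   0. 429.  53.] 0.002 yaw -89.97 0.066
w6 [299. 176. 239. 178.] 0.12 yaw 33.16 0.058
w6 [213. 112. 249.  46.] 0.002 yaw 89.77 0.092
cam x axis 121.41482041029413
```

Request:
jog_arm(
  commands="0.001 -0.002 -0.03 0 0 0.029;0.001 -0.002 -0.065 0 0 0.029;0.001 -0.002 -0.09 0 0 0.029;0.001 -0.002 -0.105 0 0 0.029;0.001 -0.002 -0.112 0 0 0.029;0.001 -0.002 -0.112 0 0 0.029",
)

```text
time: 12.8
eef_pos: [0.5871, 0.1139, 0.1313]
tcp_rot: [-0.286, 0.958, -0.0, 0.0]
contact_force: [-0.2, 0.6, -0.1]
opening: 0.498
```

Request:
jog_arm(
  commands="0 0 0 0 0 0;0 0 0 0 0 0;0 0 0 0 0 0;0 0 0 0 0 0;0 0 0 0 0 0",
  gripper=0,
  grip_force=30,
)

```text
time: 13.42
eef_pos: [0.5877, 0.1136, 0.1323]
tcp_rot: [-0.286, 0.958, -0.0, 0.001]
contact_force: [-0.0, 0.7, 5.0]
opening: 0.164
```

```bash
python3 - <<'E'
from h import *
w=cam('wrist'); save('s',w,'w7.png',s=1.5)
sc=cam('scene'); save('',sc,'s7.png',crop=(150,100,390,290),s=3)
s=get_state();print(s['eef_pos'],s['contact_force'],s['opening'])
E
```

```text
[0.58768202 0.11365401 0.13231919] [-0.24448818  0.50441982  5.67658405] 0.16353632694892645
```

View pics/w7.png

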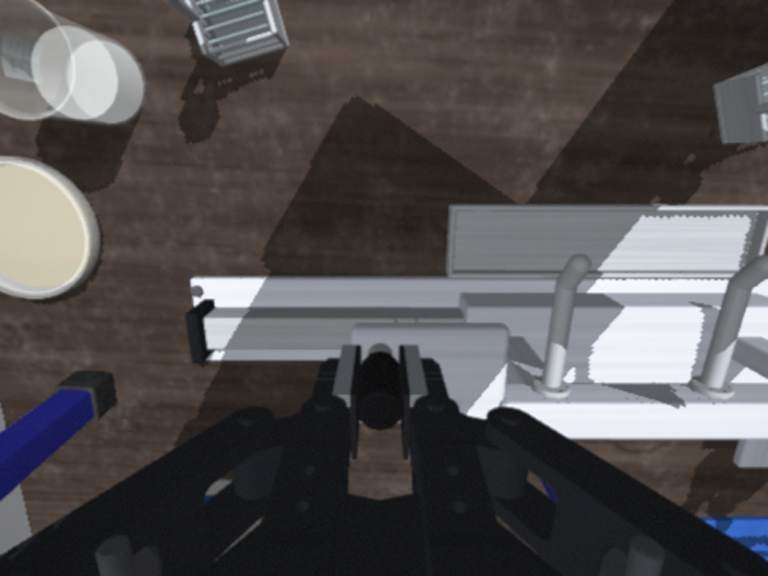

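View pics/s7.png

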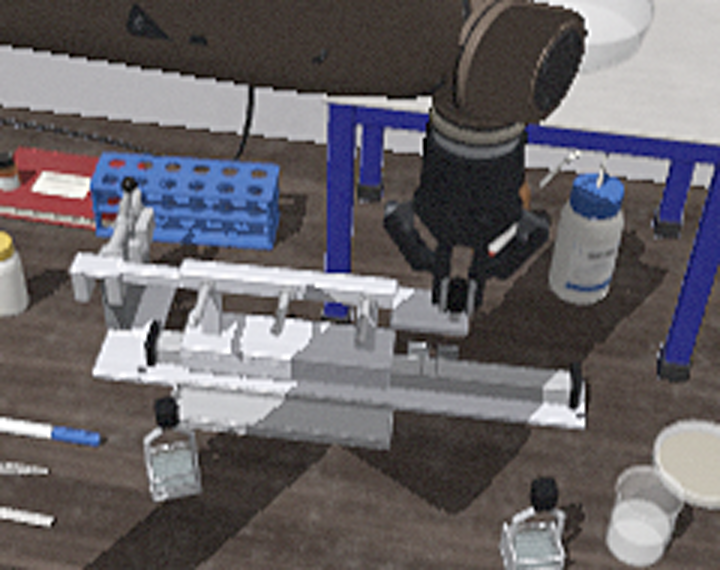

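```bash
cat >> h.py <<'E'
EX=np.array([.8372,.5469]);EY=np.array([-.5469,.8372])
E
python3 - <<'E'
from h import *
for n in ('scene','side'):
    c=cam(n); p=pts(c,np.ones((384,512),bool))
    a=p[:,:2]@EX; y=p[:,:2]@EY
    print(n,'stud ey now',get_state()['eef_pos'][:2]@EX,get_state()['eef_pos'][:2]@EY)
    s=(p[:,2]>.24)&(p[:,2]<.28)&(y<-.08)&(a>.62); print('stand edge',np.percentile(a[s],[0,1,5]) if s.any() else 0, np.percentile(y[s],[1,99]) if s.any() else 0)
    t0=get_state()['eef_pos'][:2]; A,Y=t0@EX,t0@EY
    for lo in np.arange(.2,.5,.02):
        k=(p[:,2]>lo)&(p[:,2]<lo+.02)&(abs(a-A)<.15)&(abs(y-Y)<.1)
        if k.sum()>3: print(round(lo,2),k.sum(),'ex',np.round(np.percentile(a[k]-A,[0,50,100]),3),'ey',np.round(np.percentile(y[k]-Y,[0,100]),3))
E
```

```text
scene stud ey now 0.5541763522051221 -0.22627627526293306
stand edge [0.6201046  0.62757325 0.63120798] [-0.59243156 -0.10949891]
0.2 274 ex [-0.021 -0.012  0.11 ] ey [-0.062  0.1  ]
0.22 413 ex [-0.023 -0.011  0.107] ey [-0.098  0.098]
0.24 397 ex [-0.037  0.083  0.095] ey [-0.1    0.099]
0.26 541 ex [-0.041  0.082  0.149] ey [-0.1    0.099]
0.28 298 ex [-0.041 -0.032  0.134] ey [-0.1    0.036]
0.3 334 ex [-0.04  -0.026  0.133] ey [-0.1    0.035]
0.32 319 ex [-0.038 -0.026  0.149] ey [-0.099  0.034]
0.34 325 ex [-0.064  0.139  0.15 ] ey [-0.1    0.028]
0.36 202 ex [-0.091 -0.047  0.149] ey [-0.091 -0.009]
0.38 317 ex [-0.12  -0.063  0.002] ey [-0.068  0.058]
0.4 478 ex [-0.135 -0.074  0.041] ey [-0.063  0.057]
0.42 418 ex [-0.149 -0.106  0.025] ey [-0.05  0.05]
0.44 476 ex [-0.15  -0.105 -0.053] ey [-0.028  0.039]
0.46 163 ex [-0.149 -0.12  -0.068] ey [0.019 0.05 ]
0.48 87 ex [-0.15  -0.133 -0.089] ey [0.029 0.057]
side stud ey now 0.5541671691319938 -0.22627606604223235
stand edge [0.62026848 0.62936573 0.64129466] [-0.58846846 -0.10234589]
0.2 44 ex [-0.019 -0.012 -0.   ] ey [-0.057 -0.006]
0.22 48 ex [-0.022 -0.005  0.009] ey [-0.061 -0.006]
0.24 26 ex [-0.011  0.091  0.098] ey [-0.1    0.099]
0.26 515 ex [-0.039  0.129  0.15 ] ey [-0.1  0.1]
0.28 47 ex [0.127 0.132 0.15 ] ey [-0.098 -0.026]
0.3 104 ex [0.123 0.13  0.15 ] ey [-0.099 -0.021]
0.32 167 ex [0.123 0.134 0.15 ] ey [-0.098 -0.023]
0.34 158 ex [-0.052  0.141  0.15 ] ey [-0.1   -0.031]
0.36 50 ex [-0.08   0.143  0.15 ] ey [-0.087 -0.014]
0.38 43 ex [-0.11  -0.056  0.048] ey [-0.064  0.019]
0.4 583 ex [-0.126 -0.007  0.049] ey [-0.062  0.052]
0.42 205 ex [-0.128 -0.025  0.034] ey [-0.052  0.061]
0.44 430 ex [-0.134 -0.066  0.003] ey [-0.03  0.1 ]
0.46 232 ex [-0.149 -0.075 -0.033] ey [-0.004  0.092]
0.48 209 ex [-0.149 -0.098 -0.074] ey [0.03  0.097]
```

Request:
jog_arm(
  commands="0.0035 -0.0055 0 0 0 0;0.0082 -0.0125 0 0 0 0;0.0137 -0.0209 0 0 0 0;0.0191 -0.0293 0 0 0 0;0.0246 -0.0377 0 0 0 0;0.0301 -0.046 0 0 0 0;0.0355 -0.0544 0 0 0 0;0.041 -0.0628 0 0 0 0;0.0465 -0.0712 0 0 0 0;0.0519 -0.0795 0 0 0 0;0.0574 -0.0879 0 0 0 0;0.0629 -0.0963 0 0 0 0;0.0675 -0.1034 0 0 0 0;0.07 -0.107 0 0 0 0;0.0711 -0.1088 0 0 0 0;0.0711 -0.1088 0 0 0 0;0.0711 -0.1088 0 0 0 0;0.0711 -0.1088 0 0 0 0",
)

```text
time: 15.88
eef_pos: [0.6589, 0.0045, 0.1324]
tcp_rot: [-0.286, 0.958, -0.001, 0.001]
contact_force: [0.4, -0.1, 5.3]
opening: 0.161
```

```bash
python3 - <<'E'
from h import *
s=get_state();print(s['eef_pos'],s['contact_force'],s['opening'],s['eef_pos'][:2]@EX,s['eef_pos'][:2]@EY)
sc=cam('scene'); save('',sc,'s8.png',crop=(150,100,390,290),s=3)
E
```

```text
[0.65886723 0.00451101 0.13235332] [ 0.38873088 -0.06495256  5.27401018] 0.1613699904047614 0.5540707120979432 -0.3565578706717382
```

View pics/s8.png

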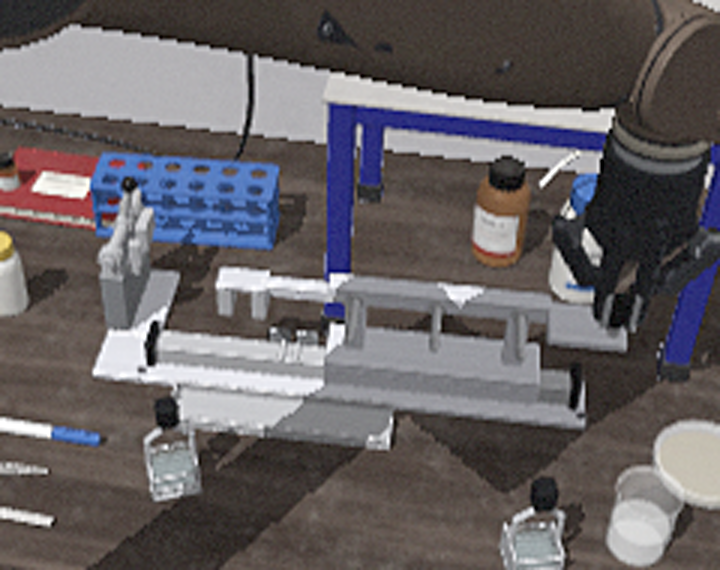

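Request:
jog_arm(
  commands="0 0 0 0 0 0;0 0 0 0 0 0;0 0 0.03 0 0 0;0 0 0.08 0 0 0;0 0 0.13 0 0 0;-0.03 0 0.15 0 0 0.1;-0.08 -0.02 0.15 0 0 0.236;-0.13 -0.03 0.14 0 0 0.236;-0.156 -0.0355 0.118 0 0 0.236;-0.156 -0.0355 0.118 0 0 0.236;-0.156 -0.0355 0.118 0 0 0.236",
  gripper=42,
)

```text
time: 17.3
eef_pos: [0.5031, -0.0308, 0.2498]
tcp_rot: [-0.396, 0.918, -0.0, 0.001]
contact_force: [1.2, 0.4, -0.3]
opening: 0.418
```

```bash
cat >> h.py <<'E'
def rackfit(c,seed):
    p=pts(c,np.ones((384,512),bool))
    k=peak(p,seed,.02,.088,.106); r=rect(k)
    b=peak(p,k.mean(0)[:2],.035,.018,.037); rb=rect(b)
    print('knob',r,np.median(k[:,2]),len(k),'basket',rb,len(b))
    return r,rb
def lines(c,box,zk,minlen=12):
    u0,v0,u1,v1=box
    img=cv2.resize(cv2.cvtColor(c['frame'],cv2.COLOR_RGB2GRAY)[v0:v1,u0:u1],None,fx=4,fy=4,interpolation=cv2.INTER_CUBIC)
    L=cv2.createLineSegmentDetector().detect(img)[0]
    for l in L[:,0]/4+np.array([u0,v0,u0,v0]):
        n=np.hypot(l[0]-l[2],l[1]-l[3])
        if n<minlen: continue
        P=[]
        for a,b in ((l[0],l[1]),(l[2],l[3])):
            o,d=ray(c,a,b);P.append(o+d*(zk-o[2])/d[2])
        dd=P[1]-P[0]; print(np.round(l),'ang',round(np.degrees(np.arctan2(dd[1],dd[0]))%180,1),round(np.linalg.norm(dd),3))
E
python3 - <<'E'
from h import *
s=get_state();print(s['eef_pos'],s['qpos'],s['opening'])
w=cam('wrist'); save('s',w,'w9.png',s=1.5); np.savez('w9.npz',**w)
r,rb=rackfit(w,(.503,-.031))
d=[x for x in cut_out('wrist','rack_0')];print([(x['conf'],x['box']) for x in d])
b=proj(w,(.503,-.031,.05)).astype(int);print(b)
lines(w,(b[0]-50,b[1]-50,b[0]+50,b[1]+50),.03)
for n in (.098,): print(proj(w,(r[0]/1000,r[1]/1000,n)))
E
```

```text
[ 0.50306031 -0.03076445  0.24980984] [-2.62756079e-01 -1.13159922e-01  1.97010710e+00  2.42034132e-04
  1.28303361e+00 -2.64873356e+00] 0.41833494605475136
knob [503.9 -32.4  18.1  17.5  46.5] 0.09719737736537806 267 basket [503.5 -32.7  35.6  42.8  47.2] 347
[(0.8, [457.5, 244.9, 71.3, 54.5]), (0.8, [251.4, 166.8, 34.1, 42.5])]
[251 168]
[266. 149. 236. 149.] ang 137.0 0.039
[241. 167. 258. 167.] ang 137.2 0.023
[269. 172. 267. 160.] ang 56.7 0.016
[262. 160. 241. 160.] ang 136.8 0.028
[242. 162. 262. 161.] ang 137.6 0.026
[284. 189. 295. 185.] ang 159.5 0.016
[241. 157. 262. 157.] ang 137.3 0.028
[262. 164. 241. 165.] ang 139.1 0.027
[249.99974579 178.02277894]
```

View pics/w9.png

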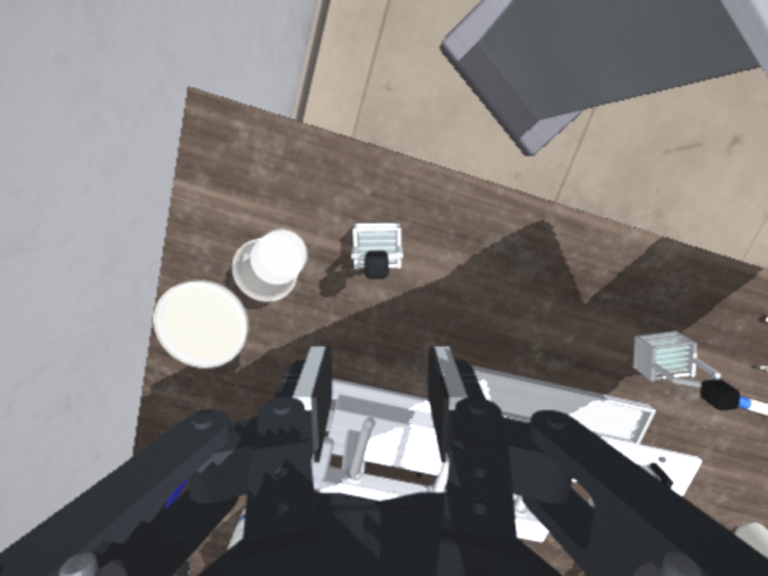

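Request:
jog_arm(
  commands="0.0007 -0.0018 -0.04 0 0 0;0.0007 -0.0018 -0.08 0 0 0;0.0007 -0.0018 -0.12 0 0 0;0.0007 -0.0018 -0.15 0 0 0;0.0007 -0.0018 -0.165 0 0 0;0.0007 -0.0018 -0.174 0 0 0;0.0007 -0.0018 -0.174 0 0 0;0.0007 -0.0018 -0.174 0 0 0",
)

```text
time: 18.4
eef_pos: [0.5038, -0.0327, 0.0763]
tcp_rot: [-0.396, 0.918, -0.001, 0.001]
contact_force: [0.4, -1.0, 0.4]
opening: 0.42
```

Request:
jog_arm(
  commands="0 0 0 0 0 0;0 0 0 0 0 0;0 0 0 0 0 0;0 0 0 0 0 0;0 0 0 0 0 0;0 0 0 0 0 0",
  gripper=0,
  grip_force=35,
)

```text
time: 19.15
eef_pos: [0.5037, -0.0328, 0.0761]
tcp_rot: [-0.396, 0.918, -0.001, 0.001]
contact_force: [1.0, -1.1, 5.6]
opening: 0.2
```

```bash
python3 - <<'E'
from h import *
s=get_state();print(s['eef_pos'],s['contact_force'],s['opening'])
w=cam('wrist'); save('s',w,'w10.png',s=1.5)
E
```

```text
[ 0.50374151 -0.0328341   0.07611653] [ 0.95557459 -1.09293389  5.55266005] 0.1995896012124801
```

View pics/w10.png

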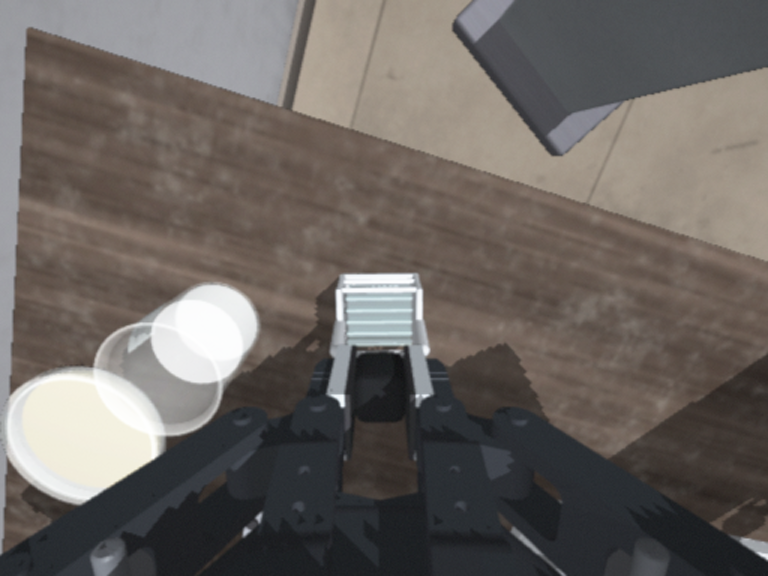

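```bash
python3 - <<'E'
from h import *
for f in ('w1','w6'):
    w=dict(np.load(f+'.npz')); p=pts(w,np.ones((384,512),bool))
    a=p[:,:2]@EX;y=p[:,:2]@EY;z=p[:,2]
    b=(z>.119)&(z<.128)&(y>-.15)&(y<.02)&(a>.55)&(a<.61)
    print(f,'beam z',np.median(z[b]),'ex',np.percentile(a[b],[1,5,50,95,99]))
    for c in range(3):
        y0=-.0113-.07*c if 0 else (-.2263+.075+.07*(2-c))
        k=(abs(y-y0)<.015)&(a>.48)&(a<.56)&(z>.1)&(z<.13)
        if k.sum(): print('peg',c,y0,'y',np.percentile(y[k],[2,50,98]).round(4),'ex min',a[k].min().round(4),'z at mid',np.median(z[k&(abs(a-.54)<.01)]).round(4),'zmax',z[k].max().round(4), 'y at mid',np.percentile(y[k&(abs(a-.54)<.01)],[5,50,95]).round(4))
E
```

```text
w1 beam z 0.12265028403920286 ex [0.57450518 0.57497587 0.5823872  0.59089358 0.59192272]
peg 0 -0.011299999999999977 y [-0.0146 -0.0115 -0.007 ] ex min 0.5123 z at mid 0.1146 zmax 0.125 y at mid [-0.0145 -0.0113 -0.0071]
peg 1 -0.08129999999999998 y [-0.0844 -0.0806 -0.0768] ex min 0.512 z at mid 0.1146 zmax 0.1248 y at mid [-0.0839 -0.0808 -0.0774]
peg 2 -0.1513 y [-0.1541 -0.1498 -0.1466] ex min 0.5123 z at mid 0.1147 zmax 0.125 y at mid [-0.1539 -0.1501 -0.1467]
w6 beam z 0.12267888755374964 ex [0.57471389 0.57526467 0.58248521 0.59102322 0.59192748]
peg 0 -0.011299999999999977 y [-0.0147 -0.0126 -0.0077] ex min 0.5125 z at mid 0.1142 zmax 0.1247 y at mid [-0.0143 -0.0126 -0.0083]
peg 1 -0.08129999999999998 y [-0.0845 -0.082  -0.0773] ex min 0.5123 z at mid 0.1145 zmax 0.1254 y at mid [-0.0842 -0.0819 -0.0776]
peg 2 -0.1513 y [-0.1542 -0.1512 -0.1469] ex min 0.512 z at mid 0.1147 zmax 0.1253 y at mid [-0.1541 -0.1511 -0.1473]
```

Request:
jog_arm(
  commands="0 0 0.01 0 0 0;0 0 0.03 0 0 0;0 0 0.05 0 0 0;0 0 0.0665 0 0 0;0.005 0.007 0.0665 0 0 -0.06;0.012 0.02 0.0665 0 0 -0.12;0.02 0.03 0.0665 0 0 -0.18;0.028 0.042 0.0665 0 0 -0.2365;0.035 0.049 0.0665 0 0 -0.2365;0.035 0.049 0.0665 0 0 -0.2365;0.035 0.049 0.0665 0 0 -0.2365",
)

```text
time: 20.58
eef_pos: [0.5374, 0.0163, 0.1413]
tcp_rot: [-0.286, 0.958, 0.0, -0.0]
contact_force: [0.6, -0.3, -1.7]
opening: 0.202
```

```bash
python3 - <<'E'
from h import *
s=get_state();print(s['eef_pos'],s['contact_force'],s['opening'],s['tcp_rot'],s['eef_pos'][:2]@EX,s['eef_pos'][:2]@EY, s['qpos'][0]-s['qpos'][5])
w=cam('wrist'); save('s',w,'w11.png',s=1.5)
sc=cam('scene'); save('',sc,'s11.png',crop=(200,130,400,290),s=4); np.savez('s11.npz',**sc)
for q in cut_out('scene','rack_0'): print(q['conf'],q['box'],np.median(pts(sc,q['pixels']),0))
E
```

```text
[0.5373808  0.01634073 0.14133779] [ 0.58096547 -0.28663833 -1.69598684] 0.20204891577983933 [-2.85540582e-01  9.58366541e-01  5.85450405e-05 -3.80680892e-04] 0.45883194646530195 -0.2802130997769922 2.1498156874558925
0.94 [205.9, 249.9, 20.1, 38.5] [0.37307094 0.23622445 0.02287977]
0.69 [320.4, 240.7, 22.1, 40.0] [0.53377363 0.01287558 0.08800569]
```

View pics/s11.png

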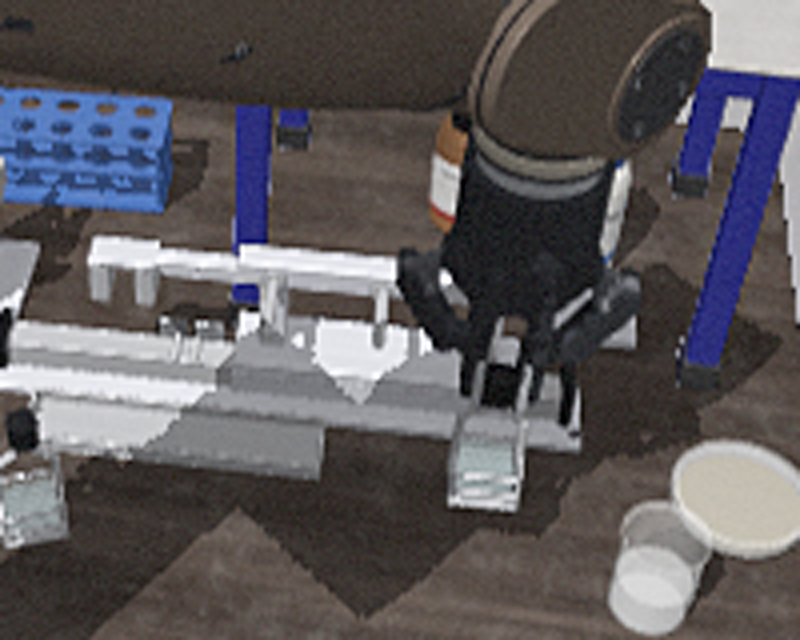

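View pics/w11.png

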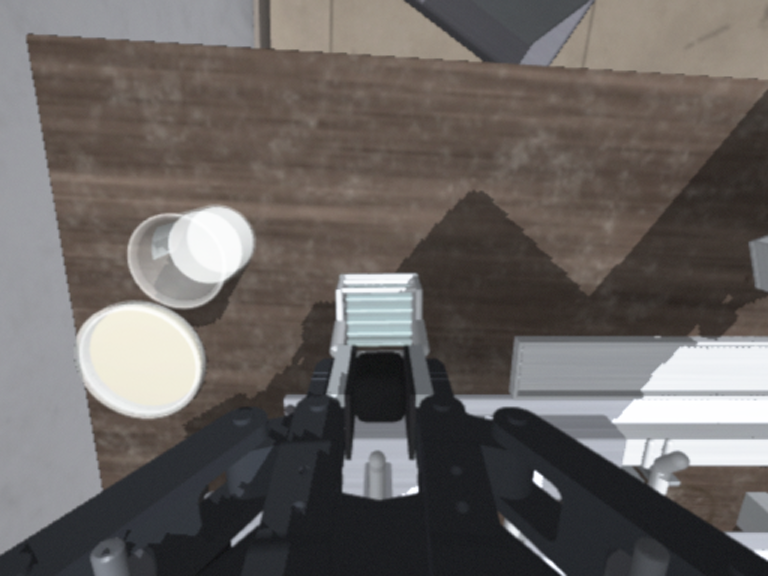

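Request:
jog_arm(
  commands="0.006 0.004 0.001 0 0 0;0.013 0.0085 0.001 0 0 0;0.02 0.013 0.001 0 0 0;0.027 0.0175 0.001 0 0 0;0.034 0.0222 0.001 0 0 0;0.041 0.0267 0.001 0 0 0;0.048 0.0313 0.001 0 0 0;0.055 0.0359 0.001 0 0 0;0.062 0.0405 0.001 0 0 0;0.068 0.0444 0.001 0 0 0;0.0726 0.0474 0.001 0 0 0;0.0726 0.0474 0.001 0 0 0",
)

```text
time: 22.22
eef_pos: [0.6106, 0.0641, 0.1425]
tcp_rot: [-0.285, 0.958, -0.0, 0.0]
contact_force: [-0.5, 0.5, -1.0]
opening: 0.199
```

```bash
python3 - <<'E'
from h import *
s=get_state();print(s['eef_pos'],s['contact_force'],s['opening'],s['eef_pos'][:2]@EX,s['eef_pos'][:2]@EY)
w=cam('wrist'); save('s',w,'w12.png',s=1.5)
sc=cam('scene'); save('',sc,'s12.png',crop=(200,130,400,290),s=4)
E
```

```text
[0.61058171 0.06409621 0.14252092] [-0.47560115  0.46881097 -1.04160843] 0.19896417404903494 0.5462332225429912 -0.28026578539468006
```

View pics/s12.png

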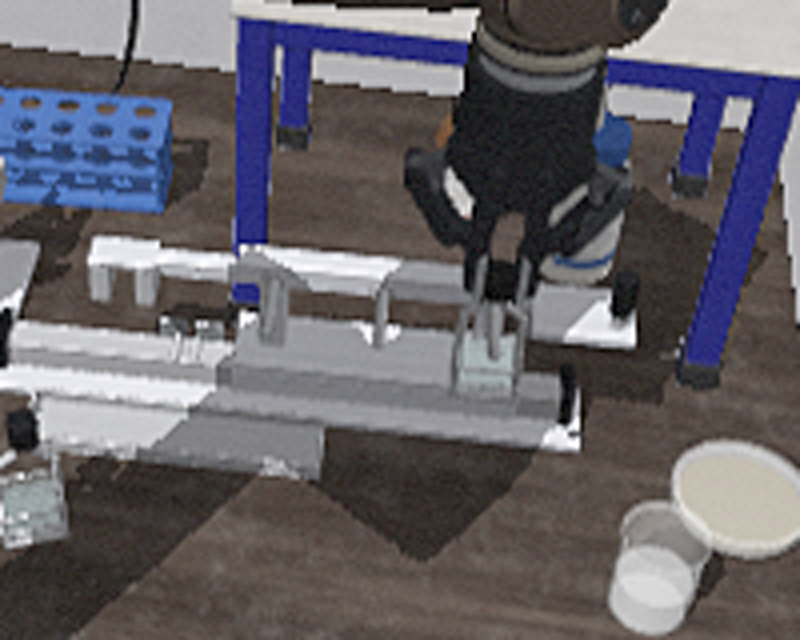

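View pics/w12.png

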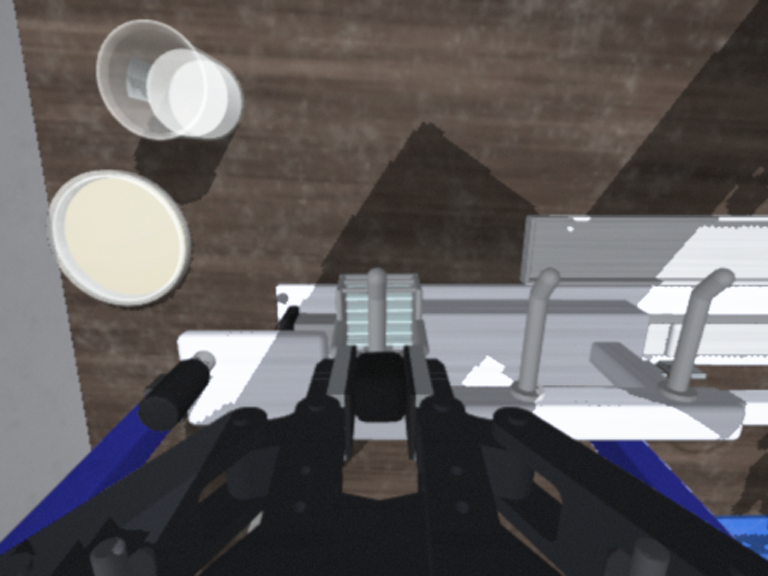

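Request:
jog_arm(
  commands="0 0 -0.005 0 0 0;0 0 -0.01 0 0 0;0 0 -0.015 0 0 0;0 0 -0.018 0 0 0;0 0 -0.02 0 0 0;0 0 -0.02 0 0 0;0 0 -0.02 0 0 0",
)

```text
time: 23.2
eef_pos: [0.6109, 0.0637, 0.1241]
tcp_rot: [-0.285, 0.958, -0.0, 0.001]
contact_force: [-1.4, -0.1, 5.6]
opening: 0.198
```

Request:
jog_arm(
  commands="0 0 0 0 0 0;0 0 0 0 0 0;0 0 0 0 0 0;0 0 0 0 0 0;0 0 0 0 0 0",
  gripper=40,
)

```text
time: 23.82
eef_pos: [0.6103, 0.0639, 0.1224]
tcp_rot: [-0.285, 0.958, 0.0, -0.0]
contact_force: [0.1, -0.2, 0.8]
opening: 0.398
```

Request:
jog_arm(
  commands="0 0 0.015 0 0 0;0 0 0.04 0 0 0;0 0 0.08 0 0 0;0 0 0.12 0 0 0;0 0 0.12 0 0 0",
)

```text
time: 24.45
eef_pos: [0.6129, 0.0638, 0.2489]
tcp_rot: [-0.285, 0.958, -0.002, 0.005]
contact_force: [-0.1, 0.6, -0.1]
opening: 0.398
```

```bash
python3 - <<'E'
from h import *
s=get_state();print(s['eef_pos'],s['contact_force'],s['opening'],s['eef_pos'][:2]@EX,s['eef_pos'][:2]@EY)
w=cam('wrist'); save('s',w,'w13.png',s=1.5)
p=pts(w,np.ones((384,512),bool)); k=peak(p,(.61,.063),.03,.136,.16); r=rect(k); print(r,np.median(k[:,2]),r[:2]@EX/1e3,r[:2]@EY/1e3)
sc=cam('scene'); save('',sc,'s13.png',crop=(200,130,400,290),s=4)
for q in cut_out('scene','rack_0'): print(q['conf'],q['box'],np.median(pts(sc,q['pixels']),0))
E
```

```text
[0.61290628 0.06384183 0.24894867] [-0.08237058  0.57085411 -0.13679285] 0.39789904102385243 0.5480402365288601 -0.2817500611525396
[608.5  62.4  17.3  17.7  32.9] 0.14477657492556448 0.54356276 -0.28054737
0.77 [206.6, 250.6, 17.3, 35.2] [0.37249376 0.23567976 0.02236853]
0.55 [320.3, 220.1, 24.4, 37.2] [0.60647888 0.06033204 0.07037973]
0.2 [272.1, 203.9, 180.1, 90.1] [0.53908632 0.20385256 0.02732841]
```

View pics/s13.png

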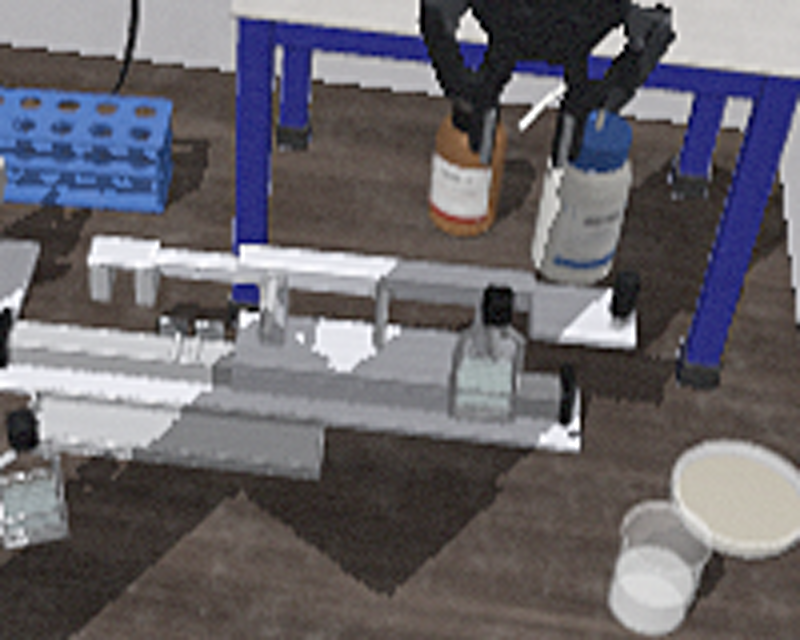

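View pics/w13.png

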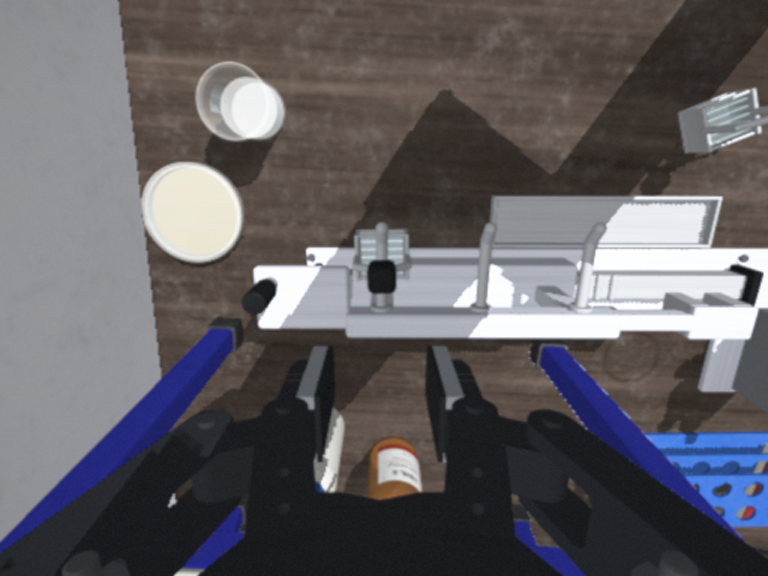

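Request:
jog_arm(
  commands="-0.03 0.02 0.01 0 0 0;-0.07 0.05 0.01 0 0 0.08;-0.11 0.08 0.01 0 0 0.16;-0.15 0.11 0.01 0 0 0.24;-0.19 0.14 0.01 0 0 0.32;-0.22 0.165 0.005 0 0 0.386;-0.237 0.177 0 0 0 0.386;-0.237 0.177 0 0 0 0.386;-0.237 0.177 0 0 0 0.386",
)

```text
time: 25.72
eef_pos: [0.3735, 0.2405, 0.2419]
tcp_rot: [-0.464, 0.886, -0.0, -0.001]
contact_force: [-1.0, 0.1, 0.2]
opening: 0.4
```

```bash
python3 - <<'E'
from h import *
s=get_state();print(s['eef_pos'],s['qpos'],s['opening'],s['qpos'][0]-s['qpos'][5])
w=cam('wrist'); save('s',w,'w14.png',s=1.5); np.savez('w14.npz',**w)
r,rb=rackfit(w,(.374,.240))
b=proj(w,(.374,.24,.05)).astype(int);print(b)
lines(w,(b[0]-50,b[1]-50,b[0]+50,b[1]+50),.03)
E
```

```text
[0.37354979 0.24049503 0.24186552] [ 3.43100935e-01 -2.54645792e-01  2.10514408e+00 -3.64856526e-04
  1.29225357e+00 -2.19200602e+00] 0.40022363677663486 2.5351069524634964
knob [374.1 240.6  16.9  17.2  55.3] 0.0971725258892909 275 basket [374.  241.2  35.4  42.   55.6] 360
[250 170]
[268. 151. 237. 151.] ang 145.2 0.039
[236. 154. 236. 167.] ang 54.3 0.017
[269. 167. 269. 155.] ang 56.7 0.016
[249. 209. 199. 189.] ang 122.9 0.071
[247. 169. 262. 169.] ang 144.5 0.019
[239. 156. 265. 156.] ang 146.0 0.034
[264. 158. 241. 158.] ang 145.4 0.029
[242. 159. 264. 159.] ang 145.2 0.028
[264. 167. 240. 167.] ang 145.1 0.031
[242. 164. 263. 164.] ang 145.4 0.027
```

View pics/w14.png

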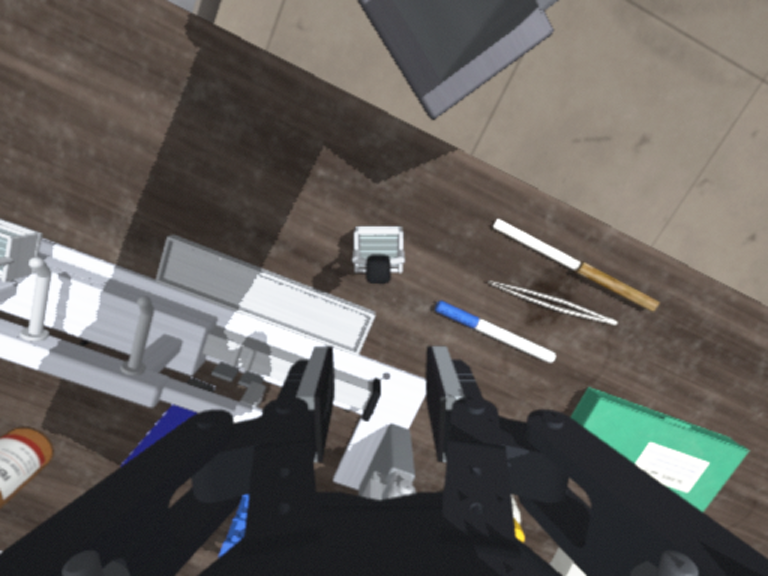

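Request:
jog_arm(
  commands="0.0005 0.0003 -0.04 0 0 0;0.0005 0.0003 -0.08 0 0 0;0.0005 0.0003 -0.12 0 0 0;0.0005 0.0003 -0.145 0 0 0;0.0005 0.0003 -0.158 0 0 0;0.0005 0.0003 -0.1655 0 0 0;0.0005 0.0003 -0.1655 0 0 0;0.0005 0.0003 -0.1655 0 0 0",
)

```text
time: 26.78
eef_pos: [0.3747, 0.2415, 0.0781]
tcp_rot: [-0.464, 0.886, -0.0, 0.001]
contact_force: [-0.3, 0.3, -0.0]
opening: 0.398
```

Request:
jog_arm(
  commands="0 0 0 0 0 0;0 0 0 0 0 0;0 0 0 0 0 0;0 0 0 0 0 0;0 0 0 0 0 0;0 0 0 0 0 0",
  gripper=0,
  grip_force=35,
)

```text
time: 27.52
eef_pos: [0.3747, 0.2415, 0.078]
tcp_rot: [-0.464, 0.886, -0.0, 0.001]
contact_force: [0.8, -1.2, 6.0]
opening: 0.202
```

```bash
python3 - <<'E'
from h import *
s=get_state();print(s['eef_pos'],s['contact_force'],s['opening'])
w=cam('wrist'); save('s',w,'w15.png',s=1.5)
E
```

```text
[0.37474587 0.24147893 0.077962  ] [ 0.76836002 -1.20623617  6.02304046] 0.20199595481773633
```

View pics/w15.png

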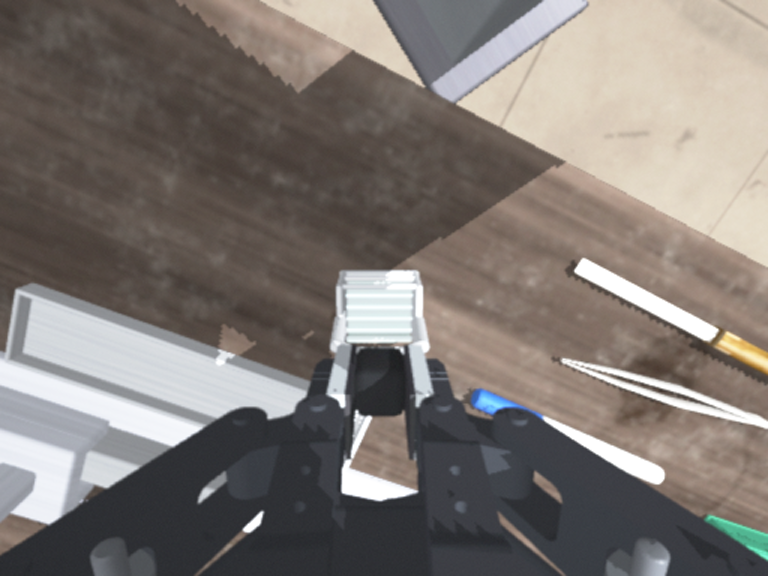

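Request:
jog_arm(
  commands="0 0 0.01 0 0 0;0 0 0.03 0 0 0;0 0 0.05 0 0 0;0 0 0.0665 0 0 0;0.01 -0.012 0.0665 0 0 -0.06;0.022 -0.028 0.0665 0 0 -0.13;0.036 -0.046 0.0665 0 0 -0.2;0.05 -0.064 0.0665 0 0 -0.27;0.064 -0.082 0.0665 0 0 -0.33;0.078 -0.1 0.0665 0 0 -0.386;0.0861 -0.1095 0.0665 0 0 -0.386;0.0861 -0.1095 0.0665 0 0 -0.386;0.0861 -0.1095 0.0665 0 0 -0.386",
)

```text
time: 29.2
eef_pos: [0.4594, 0.1319, 0.1431]
tcp_rot: [-0.285, 0.958, 0.0, -0.001]
contact_force: [0.2, 0.2, -0.3]
opening: 0.201
```

```bash
python3 - <<'E'
from h import *
s=get_state();print(s['eef_pos'],s['contact_force'],s['opening'],s['eef_pos'][:2]@EX,s['eef_pos'][:2]@EY, s['qpos'][0]-s['qpos'][5])
w=cam('wrist'); save('s',w,'w16.png',s=1.5)
E
```

```text
[0.45936522 0.13194771 0.14308945] [ 0.18986387  0.23444353 -0.31764433] 0.20098312381644337 0.4567427640997208 -0.14076022043351405 2.1498253147778335
```

View pics/w16.png

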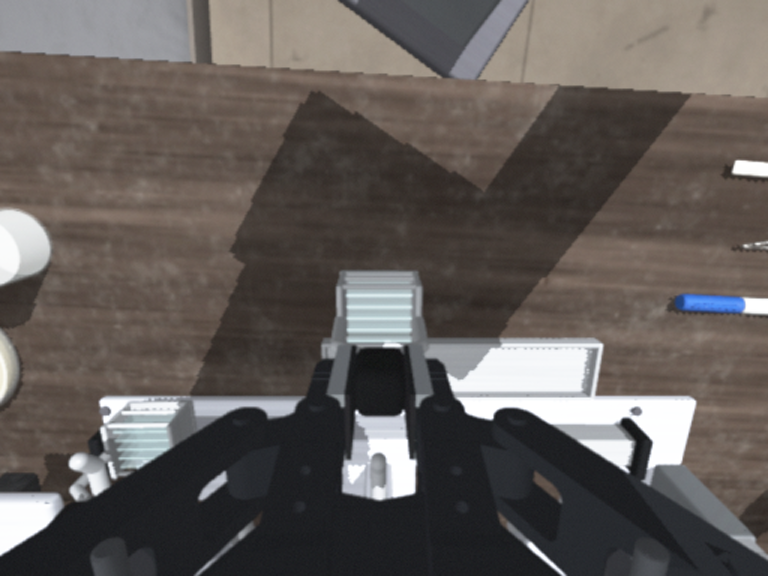

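Rack is held upright, and the peg tip at (378,460) lines up with the knob at (380,380). Inserting it the same way as before.

Request:
jog_arm(
  commands="0.006 0.004 0.001 0 0 0;0.013 0.0085 0.001 0 0 0;0.02 0.013 0.001 0 0 0;0.027 0.0175 0.001 0 0 0;0.034 0.0222 0.001 0 0 0;0.041 0.0267 0.001 0 0 0;0.048 0.0313 0.001 0 0 0;0.055 0.0359 0.001 0 0 0;0.062 0.0405 0.001 0 0 0;0.068 0.0444 0.001 0 0 0;0.0735 0.048 0.001 0 0 0;0.0735 0.048 0.001 0 0 0",
)

```text
time: 30.75
eef_pos: [0.5338, 0.1799, 0.1445]
tcp_rot: [-0.285, 0.958, -0.0, 0.0]
contact_force: [0.6, 0.6, -0.3]
opening: 0.204
```

```bash
python3 - <<'E'
from h import *
s=get_state();print(s['eef_pos'],s['contact_force'],s['opening'],s['eef_pos'][:2]@EX,s['eef_pos'][:2]@EY)
w=cam('wrist'); save('s',w,'w17.png',s=1.5)
sc=cam('scene'); save('',sc,'s17.png',crop=(200,130,400,290),s=4)
E
```

```text
[0.533754   0.17991762 0.14454959] [ 0.55045798  0.6315309  -0.30529517] 0.20448310987467588 0.5452557936818018 -0.1412830342276962
```

View pics/s17.png

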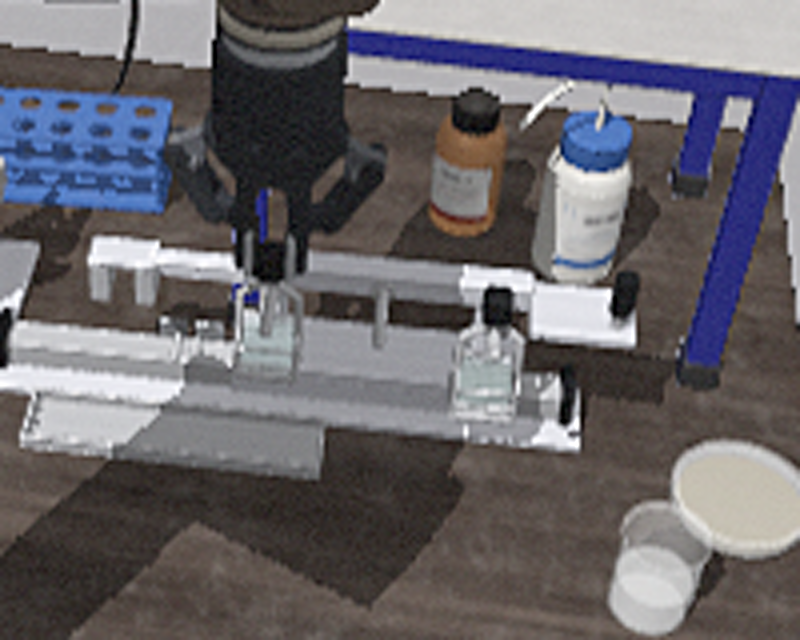

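View pics/w17.png

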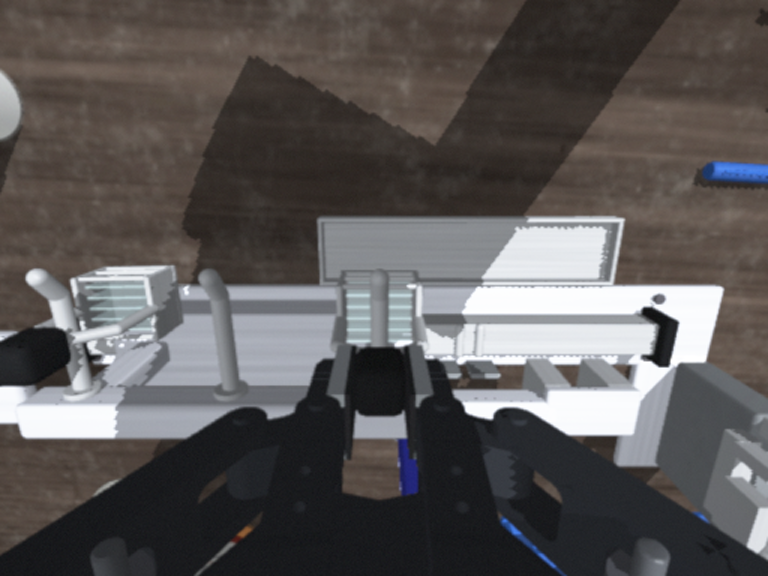

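Request:
jog_arm(
  commands="0 0 -0.005 0 0 0;0 0 -0.01 0 0 0;0 0 -0.015 0 0 0;0 0 -0.018 0 0 0;0 0 -0.02 0 0 0;0 0 -0.0205 0 0 0;0 0 -0.0205 0 0 0",
)

```text
time: 31.72
eef_pos: [0.534, 0.1798, 0.1259]
tcp_rot: [-0.285, 0.958, -0.0, 0.0]
contact_force: [-2.7, -0.6, 5.6]
opening: 0.2
```

Request:
jog_arm(
  commands="0 0 0 0 0 0;0 0 0 0 0 0;0 0 0 0 0 0;0 0 0 0 0 0;0 0 0 0 0 0",
  gripper=40,
)

```text
time: 32.35
eef_pos: [0.5334, 0.1797, 0.1239]
tcp_rot: [-0.285, 0.958, 0.0, -0.0]
contact_force: [0.4, -0.7, 0.3]
opening: 0.4
```

Request:
jog_arm(
  commands="0 0 0.015 0 0 0;0 0 0.04 0 0 0;0 0 0.08 0 0 0;0 0 0.13 0 0 0;0 0 0.17 0 0 0;-0.02 -0.01 0.19 0 0 0;-0.02 -0.01 0.19 0 0 0;-0.02 -0.01 0.19 0 0 0",
)

```text
time: 33.35
eef_pos: [0.5133, 0.1698, 0.3135]
tcp_rot: [-0.285, 0.958, 0.0, -0.0]
contact_force: [-0.0, 0.3, -0.1]
opening: 0.4
```

```bash
python3 - <<'E'
from h import *
s=get_state();print(s['eef_pos'],s['contact_force'],s['opening'],s['eef_pos'][:2]@EX,s['eef_pos'][:2]@EY)
w=cam('wrist'); save('s',w,'w18.png',s=1.5)
p=pts(w,np.ones((384,512),bool))
for nm,e in (('p0',-.1415),('p2',-.2809)):
    xy=.544*EX+e*EY; k=peak(p,xy,.03,.136,.16); r=rect(k); print(nm,r,np.median(k[:,2]),r[:2]@EX/1e3,r[:2]@EY/1e3)
k=peak(p,.554*EX-.3566*EY,.03,.15,.18);r=rect(k);print('stud',r,r[:2]@EX/1e3,r[:2]@EY/1e3)
for q in cut_out('wrist','rack_0'): print(q['conf'],q['box'],np.median(pts(w,q['pixels']),0))
sc=cam('scene'); save('',sc,'s18.png',s=1.5)
for q in cut_out('scene','rack_0'): print(q['conf'],q['box'],np.median(pts(sc,q['pixels']),0))
E
```

```text
[0.51332555 0.16978348 0.31352335] [-0.0476605   0.27890743 -0.14928156] 0.3995974065506989 0.5226107407730679 -0.1385950134646204
p0 [531.5 179.2  17.   16.5  33.2] 0.14506516428719823 0.5429762800000001 -0.14065111000000005
p2 [607.5  62.9  17.3  17.5  29.9] 0.14480830996135335 0.54299901 -0.27958187
stud [657.2   5.4  14.3  14.2  26.8] 0.5531611000000001 -0.3549018000000001
0.83 [147.2, 183.2, 49.2, 37.3] [0.60409489 0.06661454 0.07423471]
0.74 [251.1, 181.0, 30.9, 35.0] [0.52909664 0.17802419 0.07683871]
0.65 [265.9, 212.8, 17.3, 34.5] [0.53039325 0.17654693 0.07063787]
0.59 [320.3, 218.4, 24.2, 40.1] [0.6075144  0.06161466 0.07048904]
```

View pics/s18.png

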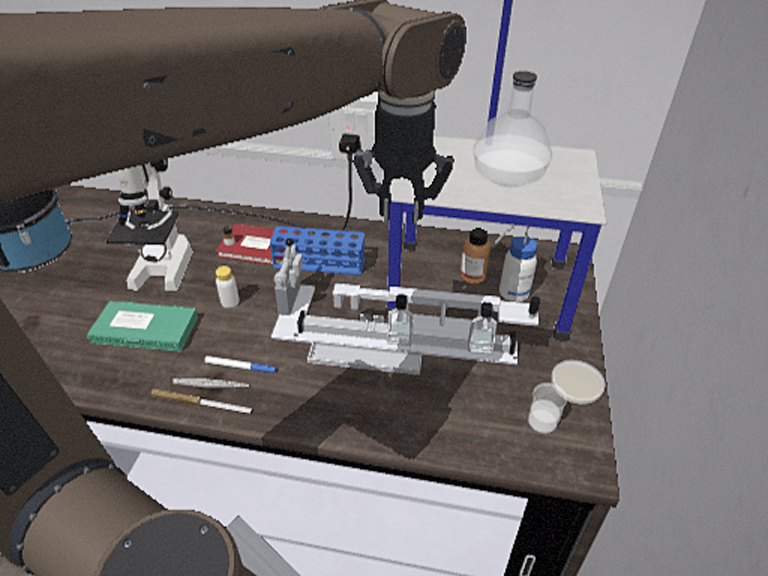

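View pics/w18.png

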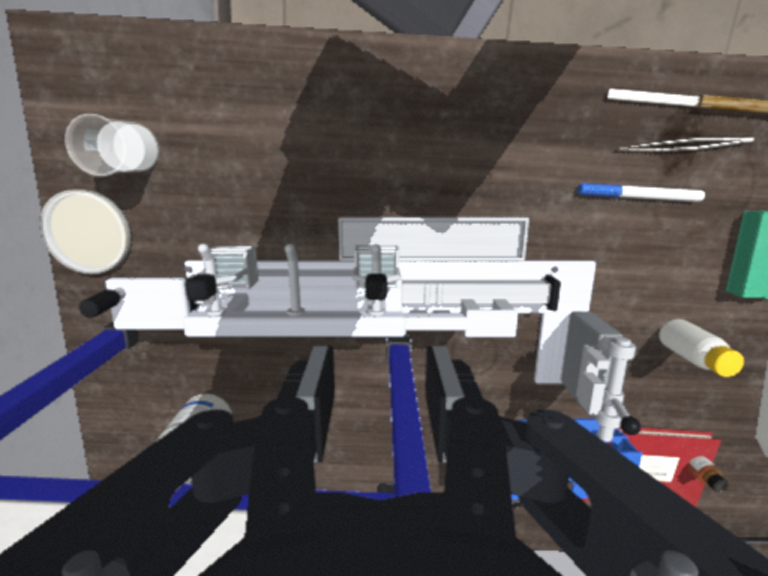

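Request:
jog_arm(
  commands="0.03 -0.035 0 0 0 0;0.07 -0.08 0 0 0 0;0.11 -0.125 0 0 0 0;0.1452 -0.165 -0.03 0 0 0;0.1452 -0.165 -0.08 0 0 0;0.1452 -0.165 -0.12 0 0 0;0.1452 -0.165 -0.15 0 0 0;0.1452 -0.165 -0.17 0 0 0;0.1452 -0.165 -0.1815 0 0 0;0.1452 -0.165 -0.1815 0 0 0;0.1452 -0.165 -0.1815 0 0 0",
)

```text
time: 34.92
eef_pos: [0.6596, 0.0047, 0.1342]
tcp_rot: [-0.285, 0.958, -0.001, 0.001]
contact_force: [-0.2, 0.4, 0.7]
opening: 0.403
```

Request:
jog_arm(
  commands="0 0 0 0 0 0;0 0 0 0 0 0;0 0 0 0 0 0;0 0 0 0 0 0;0 0 0 0 0 0",
  gripper=0,
  grip_force=30,
)

```text
time: 35.55
eef_pos: [0.6594, 0.0047, 0.1342]
tcp_rot: [-0.285, 0.958, -0.0, 0.001]
contact_force: [-1.8, 0.3, 6.1]
opening: 0.162
```

```bash
python3 - <<'E'
from h import *
s=get_state();print(s['eef_pos'],s['contact_force'],s['opening'],s['eef_pos'][:2]@EX,s['eef_pos'][:2]@EY)
w=cam('wrist'); save('s',w,'w19.png',s=1.5)
E
```

```text
[0.659423   0.00468843 0.13416205] [-1.79498254  0.31715973  6.05651207] 0.16158788575102487 0.5546330395054995 -0.35671328724994944
```

View pics/w19.png

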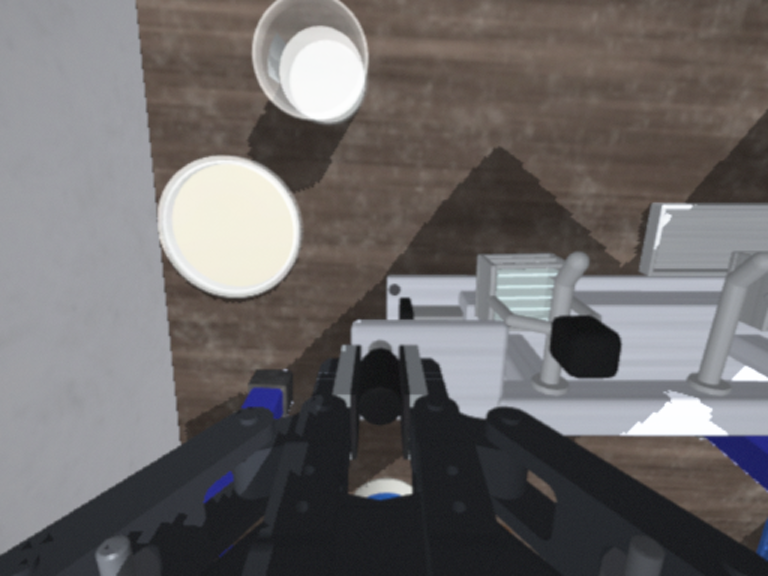

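Request:
jog_arm(
  commands="-0.0005 0.0008 0 0 0 0;-0.0014 0.0021 0 0 0 0;-0.0025 0.0038 0 0 0 0;-0.0038 0.0059 0 0 0 0;-0.0055 0.0084 0 0 0 0;-0.0074 0.0113 0 0 0 0;-0.0096 0.0147 0 0 0 0;-0.0118 0.018 0 0 0 0;-0.0139 0.0213 0 0 0 0;-0.0161 0.0247 0 0 0 0;-0.0183 0.028 0 0 0 0;-0.0205 0.0314 0 0 0 0;-0.0227 0.0347 0 0 0 0;-0.0249 0.0381 0 0 0 0;-0.0271 0.0414 0 0 0 0;-0.0293 0.0448 0 0 0 0;-0.0314 0.0481 0 0 0 0;-0.0334 0.0511 0 0 0 0;-0.0347 0.0532 0 0 0 0;-0.0356 0.0544 0 0 0 0",
)

```text
time: 38.1
eef_pos: [0.6239, 0.0591, 0.1341]
tcp_rot: [-0.285, 0.958, -0.001, 0.001]
contact_force: [-0.0, -1.3, 6.7]
opening: 0.162
```

Request:
jog_arm(
  commands="-0.0005 0.0008 0 0 0 0;-0.0014 0.0021 0 0 0 0;-0.0025 0.0038 0 0 0 0;-0.0038 0.0059 0 0 0 0;-0.0055 0.0084 0 0 0 0;-0.0074 0.0113 0 0 0 0;-0.0096 0.0147 0 0 0 0;-0.0118 0.018 0 0 0 0;-0.0139 0.0213 0 0 0 0;-0.0161 0.0247 0 0 0 0;-0.0183 0.028 0 0 0 0;-0.0205 0.0314 0 0 0 0;-0.0227 0.0347 0 0 0 0;-0.0249 0.0381 0 0 0 0;-0.0271 0.0414 0 0 0 0;-0.0293 0.0448 0 0 0 0;-0.0314 0.0481 0 0 0 0;-0.0334 0.0511 0 0 0 0;-0.0347 0.0532 0 0 0 0;-0.0357 0.0546 0 0 0 0",
)

```text
time: 40.6
eef_pos: [0.5883, 0.1137, 0.1341]
tcp_rot: [-0.285, 0.958, -0.0, 0.001]
contact_force: [0.4, -1.7, 6.1]
opening: 0.166
```

Request:
jog_arm(
  commands="0 0 0 0 0 0;0 0 0 0 0 0;0 0 0 0 0 0;0 0 0 0 0 0",
)

```text
time: 41.1
eef_pos: [0.5882, 0.1139, 0.1341]
tcp_rot: [-0.285, 0.958, -0.0, 0.001]
contact_force: [-0.4, -0.8, 8.0]
opening: 0.159
```

```bash
python3 - <<'E'
from h import *
s=get_state();print(s['eef_pos'],s['contact_force'],s['opening'],s['eef_pos'][:2]@EX,s['eef_pos'][:2]@EY)
sc=cam('scene'); save('',sc,'s20.png',crop=(150,100,390,290),s=3)
E
```

```text
[0.58818974 0.11388222 0.13411275] [-0.3852471  -0.77810579  7.98601546] 0.15907568207450973 0.5547146344159355 -0.22633877645852613
```

View pics/s20.png

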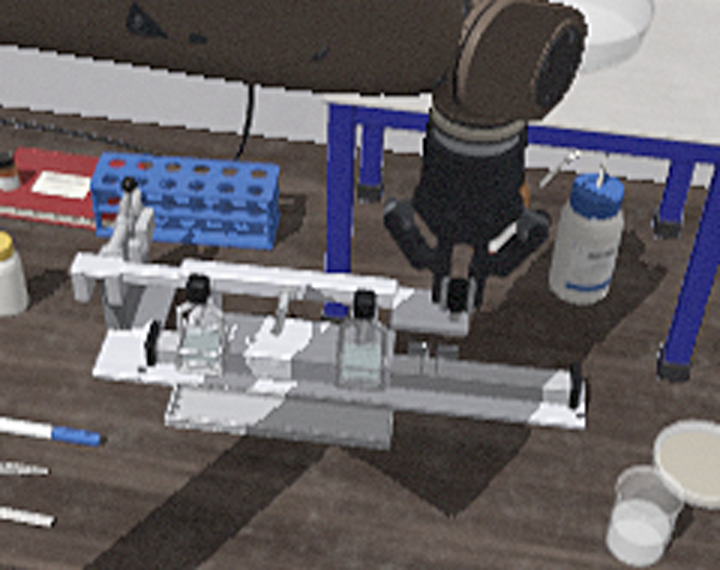

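Request:
jog_arm(
  commands="0 0 0 0 0 0;0 0 0 0 0 0;0 0 0 0 0 0;0 0 0.04 0 0 0;0 0 0.09 0 0 0;0 0.02 0.13 0 0 -0.1;-0.01 0.06 0.13 0 0 -0.28;-0.02 0.1 0.13 0 0 -0.46;-0.03 0.14 0.13 0 0 -0.64;-0.04 0.18 0.13 0 0 -0.82;-0.05 0.22 0.13 0 0 -1.0;-0.06 0.26 0.13 0 0 -1.18;-0.07 0.3 0.13 0 0 -1.36;-0.0755 0.3255 0.13 0 0 -1.5;-0.0755 0.3255 0.1 0 0 -1.571;-0.0755 0.3255 0.085 0 0 -1.571;-0.0755 0.3255 0.085 0 0 -1.571;-0.0755 0.3255 0.085 0 0 -1.571",
  gripper=50,
)

```text
time: 43.4
eef_pos: [0.5124, 0.4391, 0.2184]
tcp_rot: [0.476, 0.879, 0.001, 0.0]
contact_force: [0.2, 0.0, 0.7]
opening: 0.5
```

```bash
python3 - <<'E'
from h import *
s=get_state();print(s['eef_pos'],s['qpos'],s['opening'],s['qpos'][0]-s['qpos'][5],s['eef_pos'][:2]@EX,s['eef_pos'][:2]@EY)
w=cam('wrist'); save('s',w,'w21.png',s=1.5); np.savez('w21.npz',**w)
p=pts(w,np.ones((384,512),bool)); k=peak(p,(.5127,.4394),.02,.136,.16); r=rect(k); print(r,k[:,2].max(),r[:2]@EX/1e3,r[:2]@EY/1e3)
t=k[k[:,2]>k[:,2].max()-.003]; print(t.mean(0))
E
```

```text
[0.51240002 0.43908189 0.21843201] [ 5.58381479e-01  2.94936326e-01  1.58989982e+00  6.14716567e-05
  1.25556526e+00 -2.00164444e-02] 0.499908060301356 0.5783979230667001 0.669115181635769 0.08736778237663977
[514.8 432.9  15.3  14.7  85.8] 0.14983653718627488 0.66774357 0.08087976
[0.51488811 0.4330492  0.14817378]
```

View pics/w21.png

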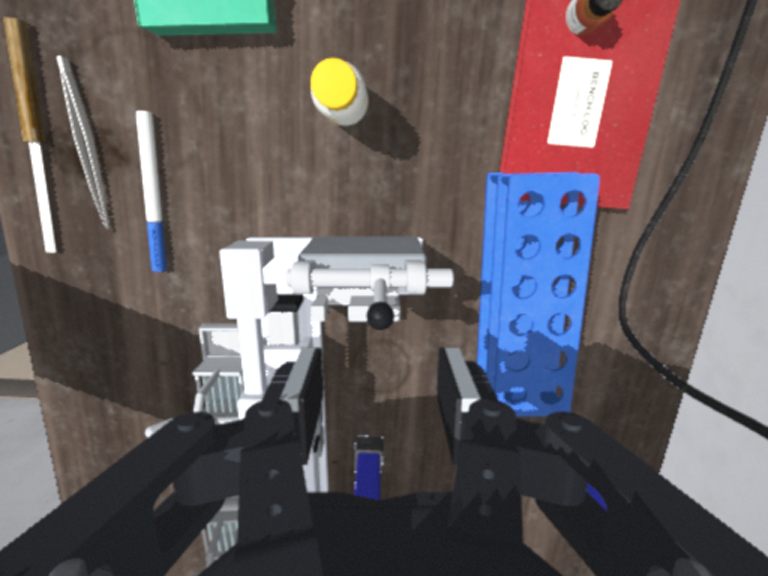

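Request:
jog_arm(
  commands="0.0024 -0.006 -0.02 0 0 0;0.0024 -0.006 -0.05 0 0 0;0.0024 -0.006 -0.075 0 0 0;0.0024 -0.006 -0.09 0 0 0;0.0024 -0.006 -0.096 0 0 0;0.0024 -0.006 -0.096 0 0 0",
)

```text
time: 44.2
eef_pos: [0.5144, 0.4332, 0.1217]
tcp_rot: [0.476, 0.879, 0.0, 0.0]
contact_force: [-0.2, 0.8, -0.0]
opening: 0.503
```

Request:
jog_arm(
  commands="0 0 0 0 0 0;0 0 0 0 0 0;0 0 0 0 0 0;0 0 0 0 0 0;0 0 0 0 0 0",
  gripper=0,
  grip_force=25,
)

```text
time: 44.82
eef_pos: [0.515, 0.4337, 0.1229]
tcp_rot: [0.476, 0.879, 0.001, 0.001]
contact_force: [-0.2, -0.1, 5.4]
opening: 0.165
```

```bash
python3 - <<'E'
from h import *
s=get_state();print(s['eef_pos'],s['contact_force'],s['opening'],s['eef_pos'][:2]@EX,s['eef_pos'][:2]@EY)
w=cam('wrist'); save('s',w,'w22.png',s=1.5)
E
```

```text
[0.51496405 0.43369196 0.12291294] [-0.2033494  -0.14298719  5.39480076] 0.1650620610052012 0.6683140409632 0.08145307149451424
```

View pics/w22.png

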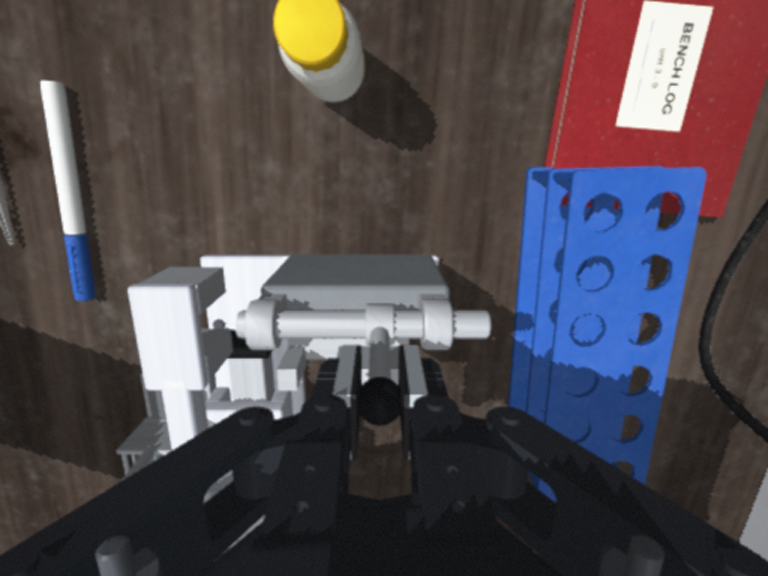

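Request:
jog_arm(
  commands="-0.0025 -0.0016 0 0 0 0;-0.005 -0.0033 0 0 0 0;-0.0075 -0.0049 0 0 0 0;-0.01 -0.0065 0 0 0 0;-0.0125 -0.0082 0 0 0 0;-0.015 -0.0098 0 0 0 0;-0.0175 -0.0114 0 0 0 0;-0.02 -0.0131 0 0 0 0;-0.0225 -0.0147 0 0 0 0;-0.0245 -0.016 0 0 0 0;-0.0255 -0.0167 0 0 0 0;-0.0255 -0.0167 0 0 0 0;-0.0255 -0.0167 0 0 0 0",
)

```text
time: 46.5
eef_pos: [0.4916, 0.4183, 0.123]
tcp_rot: [0.476, 0.879, 0.004, 0.002]
contact_force: [6.6, 4.6, 1.9]
opening: 0.16
```

```bash
python3 - <<'E'
from h import *
s=get_state();print(s['eef_pos'],s['contact_force'],s['opening'],s['eef_pos'][:2]@EX,s['eef_pos'][:2]@EY)
w=cam('wrist'); save('s',w,'w23.png',s=1.5)
E
```

```text
[0.49156649 0.41826709 0.12302379] [6.64029529 4.56658001 1.90819125] 0.15974915140008214 0.6402897412544839 0.08133549438551986
```

View pics/w23.png

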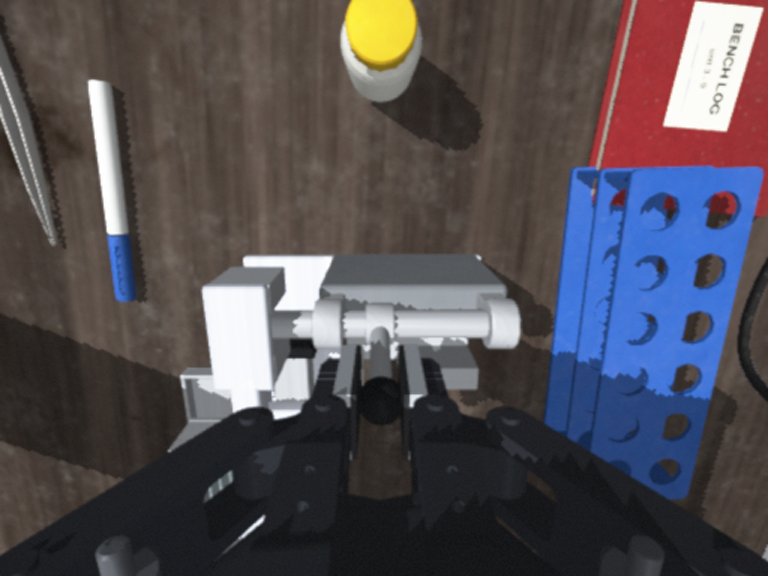

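Request:
jog_arm(
  commands="0.0024 -0.0036 -0.001 0 0 0;0.0047 -0.0072 -0.0027 0 0 0;0.007 -0.0107 -0.0047 0 0 0;0.0092 -0.0141 -0.0072 0 0 0;0.0112 -0.0172 -0.01 0 0 0;0.0131 -0.0201 -0.0132 0 0 0;0.0148 -0.0227 -0.0168 0 0 0;0.0163 -0.025 -0.0206 0 0 0;0.0176 -0.0269 -0.0247 0 0 0;0.0186 -0.0285 -0.029 0 0 0;0.0193 -0.0295 -0.0325 0 0 0;0.0198 -0.0303 -0.0357 0 0 0;0.0201 -0.0308 -0.0393 0 0 0;0.0203 -0.0311 -0.0427 0 0 0;0.0204 -0.0312 -0.046 0 0 0;0.0204 -0.0312 -0.048 0 0 0;0.0204 -0.0312 -0.048 0 0 0",
)

```text
time: 48.68
eef_pos: [0.5124, 0.3863, 0.0748]
tcp_rot: [0.476, 0.879, 0.004, 0.003]
contact_force: [8.2, 2.4, 1.2]
opening: 0.161
```

```bash
python3 - <<'E'
from h import *
s=get_state();print(s['eef_pos'],s['contact_force'],s['opening'],s['eef_pos'][:2]@EX,s['eef_pos'][:2]@EY)
w=cam('wrist'); save('s',w,'w24.png',s=1.5)
E
```

```text
[0.51243665 0.38633294 0.07482581] [8.22880096 2.44919883 1.18279352] 0.16110170027173332 0.6402974476923805 0.04318633922771159
```

View pics/w24.png

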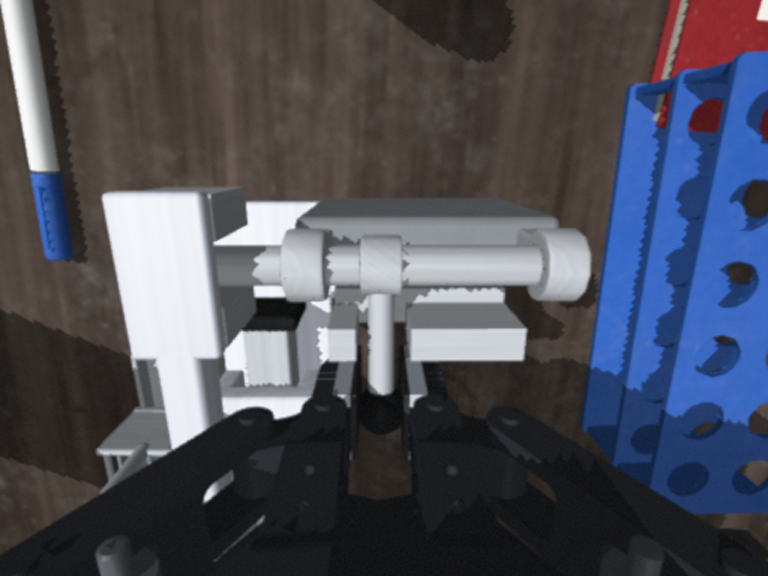

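Request:
jog_arm(
  commands="0 0 -0.002 0 0 0;0 0 -0.005 0 0 0;0 0 -0.005 0 0 0",
)

```text
time: 49.1
eef_pos: [0.5124, 0.3865, 0.0709]
tcp_rot: [0.476, 0.879, 0.004, 0.003]
contact_force: [5.3, 2.0, 5.7]
opening: 0.163
```

Request:
jog_arm(
  commands="0 0 0 0 0 0;0 0 0 0 0 0;0 0 0 0 0 0;0 0 0 0 0 0",
  gripper=45,
)

```text
time: 49.6
eef_pos: [0.5096, 0.3857, 0.0687]
tcp_rot: [0.476, 0.879, 0.001, 0.0]
contact_force: [4.8, 2.5, 3.6]
opening: 0.447
```

Request:
jog_arm(
  commands="0 0 0.02 0 0 0;0 0 0.05 0 0 0;0 0 0.09 0 0 0;0 0 0.13 0 0 0;0 0 0.13 0 0 0;0 0 0.13 0 0 0",
)

```text
time: 50.35
eef_pos: [0.5079, 0.3847, 0.1974]
tcp_rot: [0.476, 0.879, -0.001, -0.001]
contact_force: [-0.1, -0.3, 0.3]
opening: 0.449
```

```bash
python3 - <<'E'
from h import *
s=get_state();print(s['eef_pos'],s['contact_force'],s['opening'])
w=cam('wrist'); save('s',w,'w25.png',s=1.5)
p=pts(w,np.ones((384,512),bool)); k=peak(p,(.5124,.385),.014,.085,.13); r=rect(k); print(r,np.sort(k[:,2])[-5:],r[:2]@EX/1e3,r[:2]@EY/1e3)
for e in np.arange(.03,.09,.006):
    q=p[(abs(p[:,:2]@EX-.6395)<.004)&(abs(p[:,:2]@EY-e)<.003)&(p[:,2]>.06)]; print(round(e,3),len(q),np.round(np.percentile(q[:,2],[50,95]),4) if len(q) else 0)
E
```

```text
[0.50791144 0.3847387  0.19736527] [-0.12085299 -0.34484011  0.32679092] 0.44910432225008456
[509.7 387.6  14.6  20.3  34. ] [0.10338739 0.10364022 0.1037412  0.10380973 0.10395093] 0.6386992800000001 0.04574379000000004
0.03 0 0
0.036 23 [0.1005 0.102 ]
0.042 55 [0.1024 0.1037]
0.048 65 [0.0997 0.1019]
0.054 1099 [0.2804 0.2878]
0.06 641 [0.2828 0.2889]
0.066 92 [0.0993 0.2956]
0.072 60 [0.0984 0.0994]
0.078 59 [0.0986 0.0997]
0.084 56 [0.1022 0.1039]
```

View pics/w25.png

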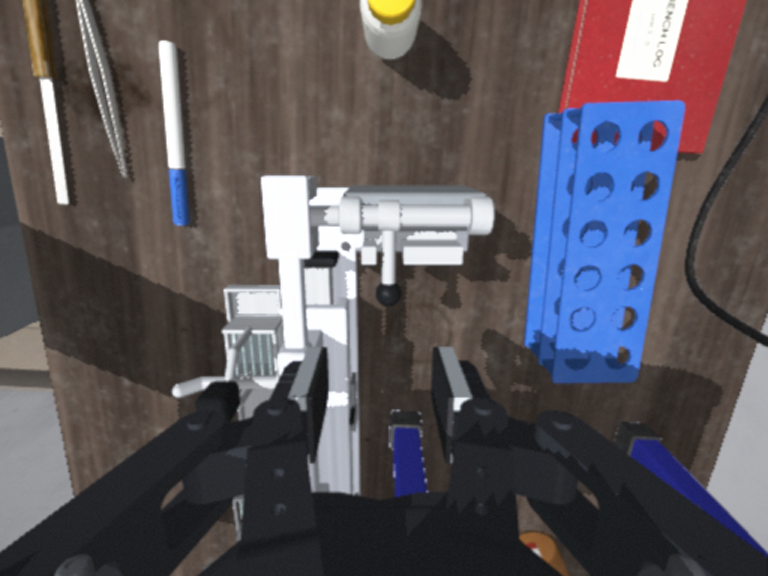

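Request:
jog_arm(
  commands="0 0 0.05 0 0 0;0 -0.03 0.1 0 0 0.18;0 -0.07 0.15 0 0 0.36;-0.01 -0.11 0.18 0 0 0.54;-0.02 -0.15 0.18 0 0 0.72;-0.025 -0.18 0.18 0 0 0.9;-0.03 -0.185 0.18 0 0 1.08;-0.03 -0.185 0.18 0 0 1.26;-0.03 -0.185 0.18 0 0 1.44;-0.03 -0.185 0.18 0 0 1.55;-0.03 -0.185 0.18 0 0 1.55;-0.03 -0.185 0.18 0 0 1.55",
)

```text
time: 51.9
eef_pos: [0.4788, 0.2003, 0.3773]
tcp_rot: [-0.275, 0.962, 0.0, -0.001]
contact_force: [0.4, -0.1, -0.8]
opening: 0.452
```

```bash
python3 - <<'E'
from h import *
s=get_state();print(s['eef_pos'],s['contact_force'],s['time'])
w=cam('wrist'); save('s',w,'w26.png',s=1.5)
p=pts(w,np.ones((384,512),bool))
for nm,e in (('p0',-.0112),('p2',-.1506)):
    xy=.544*EX+e*EY; k=peak(p,xy,.03,.136,.16); r=rect(k); print(nm,r,np.median(k[:,2]),r[:2]@EX/1e3,r[:2]@EY/1e3)
k=peak(p,.554*EX-.2263*EY,.03,.15,.18);r=rect(k);print('stud',r,r[:2]@EX/1e3,r[:2]@EY/1e3)
sc=cam('scene'); save('',sc,'s26.png',crop=(150,120,420,300),s=2.9)
for q in ('beaker','white_bottle','dish','rack_0'):
    for d in cut_out('scene',q)[:2]: print(q,d['conf'],np.median(pts(sc,d['pixels']),0).round(3))
E
```

```text
[0.47881779 0.20025327 0.37726176] [ 0.37474729 -0.11687362 -0.79999323] 51.9
p0 [460.8 287.7  17.3  17.2  32.5] 0.14491867186709656 0.5431248900000001 -0.011149080000000013
p2 [530.2 167.3  17.3  17.4  29.8] 0.1450594582982891 0.5353798100000001 -0.14990282000000005
stud [586.1 114.3  13.3  14.   78.2] 0.55319359 -0.22484613000000006
beaker 0.61 [ 0.57  -0.088  0.038]
white_bottle 0.7 [0.419 0.509 0.049]
dish 0.57 [ 0.68  -0.098  0.013]
dish 0.23 [0.46  0.286 0.07 ]
rack_0 0.87 [0.527 0.163 0.07 ]
rack_0 0.75 [0.459 0.284 0.07 ]
```

View pics/w26.png

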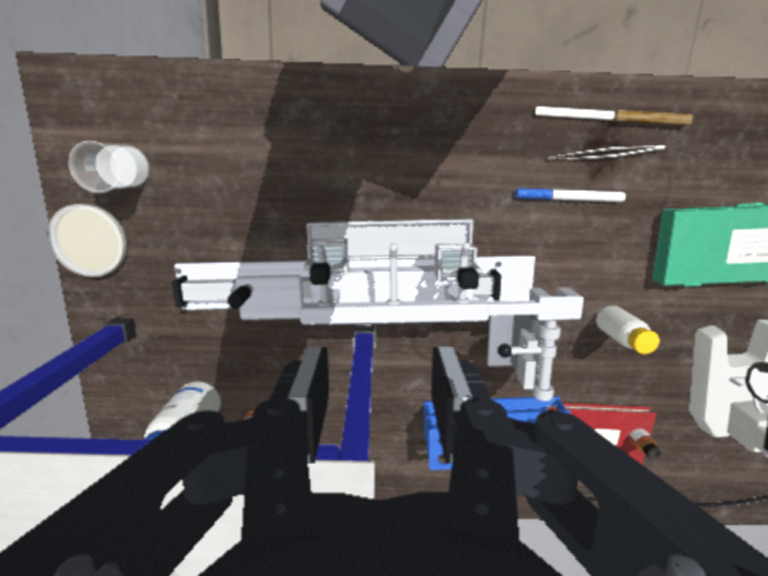

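View pics/s26.png

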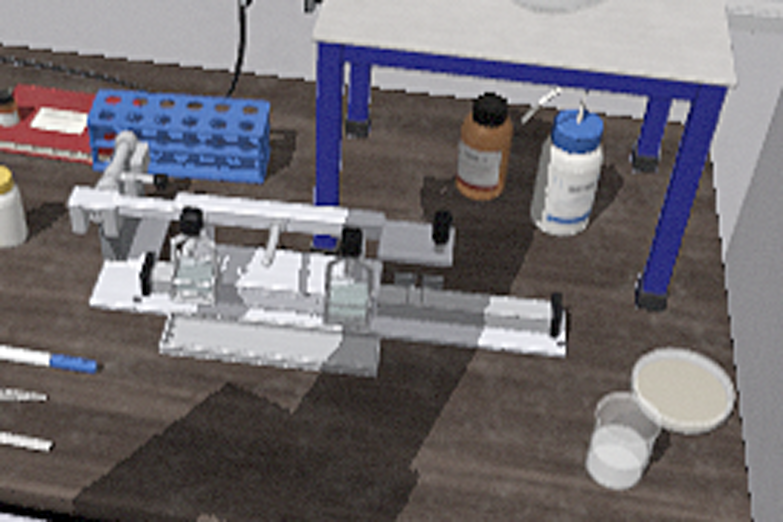

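```bash
python3 -c "
from h import *
print(ctrl.sign_off())"
```

```text
the job is handed in; nothing more can be done
None
```

The job is done and handed in at about 52 s of robot time; the sign-off gives no verdict. Only two coverslip racks were in the scene. I drew the bolt, slid the carriage to the loading station, and hung the racks on the left and right pegs. Then I slid it back to the drip station, pushed the bolt home and turned the handle down.

What the last checks showed:
- **Carriage:** the handle gripped at the drip station was within 0.1 mm along the rail of where it was before unbolting.
- **Racks:** both hang upright, knob tops at 145 mm (144 expected) and within 1 mm sideways of their pegs. The right rack slid about 8 mm toward the peg tip during the return, and the allowance is 24 mm.
- **Bolt:** the handle stopped at the same place as when it started home, within 1 mm. The ball centre is at about 95.5 mm, so the handle is fully down (about 1.56 rad).
- **Bystanders:** the beaker, white bottle and dish measured within about 2 mm of their first positions.

My first estimate of the rail's direction, 31.2°, disagreed with later line fits. I corrected it to 33.15° before moving the carriage. No check failed.

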